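# Build up a small press platen in its assembly nest

## Task

Build up the small press platen in the assembly nest: set the solid block in the pocket with its round outlet stub sticking out through the open gap at the end away from the hinge, the insulating frame flat on the block, and the disc plate on top with its disc facing up, each set down without dropping it, level and fully home. Keep the hold-down lever swung back out of the way while you load, then bring it down gently so that its rubber pad rests on the disc, and let go; do not knock the tape roll, the die cup or the pin tub about.

Things in the scene. Friction and masses are not known exactly. Their poses are not given: they have to be found in the camera images.
- nest: fixed assembly nest: dark steel base plate 160 x 104 x 12 mm, pocket between four bright steel corner guides. Origin = underside below the pocket's centre, x = from pocket to lever hinge, z up. Two grey hinge cheeks, 110 mm high, at x 65 to 99 mm. The pocket's end at -x has a 24 mm wide gap between its guides for the stub; the end at +x is closed
- nest_pocket (a point): centre of the pocket's floor, 12 mm above the bench; axes as the nest. Inside 89 mm along x, 59 mm along y (1.5 mm play per side). Straight guide walls rise 46 mm above this floor, then flare to 56 mm (5 mm wider per side). The middle of each long side (y = +-29.5 mm) is open, 47 mm wide, for fingers
- lever (a joint): hold-down lever's hinge, rad: 0 = level, its pad just resting on the complete stack; grows as it is raised; 1.57 = upright, 1.85 = stop, leaning back. It starts raised but often still over the pocket. Friction holds it above about 1.1; it falls from below about 0.9. Axis: the nest's y through lever_hinge
- lever_hinge (a point): lever's pivot, at nest (82, 0, 98) mm; axes as the nest
- lever_grip (a point): middle of the lever's black round hand grip (22 mm diameter, 98 to 150 mm from the pivot), 125 mm from the pivot; when level at nest (-43, 0, 98) mm. The steel bar behind it is 16 mm wide, 14 mm thick; the pad hangs 82 mm from the pivot, its face 28 mm below the bar's centre line
- block: solid metal block, 24 mm high, 86 x 56 mm in plan, rounded by 2 mm; x = its long axis, z = up; origin = centre of its underside. A round outlet stub, 14 mm diameter, 18 mm long, sticks out of the middle of its -x end face, 12 mm up. 0.3 kg
- block_outlet (a point): free end of the block's outlet stub
- frame: insulating frame, a flat rectangular frame 14 mm thick with a 54 x 28 mm window, 86 x 56 mm in plan, rounded by 2 mm; x = its long axis, z = up; origin = centre of its underside. Either way round
- press_plate: disc plate: flat flange 12 mm thick with a round disc, 50 mm diameter and 8 mm high, raised on its upper face (20 mm in all), 86 x 56 mm in plan, rounded by 2 mm; x = its long axis, z = up; origin = centre of its underside. Either way round; its disc already faces up
- tape_near: bystander: roll of tape, 56 mm diameter, 16 mm high; origin = centre of its underside
- die_near: bystander: chromed die cup, 56 mm diameter, 52 mm high; origin = centre of its underside
- tub_near: bystander: open round tub, 64 mm diameter, 47 mm high; origin = centre of its underside

How it is judged:
By the outcome, as a careful person would: the job done as asked, in the order asked, and still so for the second after the job is handed in, with the robot touching nothing.
It also fails if it takes over 72 s, if anything falls off the work surface, if the arm or the gripper's body presses on something with over 40 N, if the wrist force passes 120 N, or if a joint passes its speed limit or range.

## Robot

A 7-joint arm with a two-finger parallel gripper is mounted at the origin on a cart in front of the work surface, level with it; the furniture and walls round the work are solid. World frame = base frame: x ahead of the robot, y to its left, z up, the work surface at z = 0. Lengths are in m, angles in degrees, forces in N, time in s.
With the tool pointing down it reaches from about 0.425 to 0.975 m from the base axis. Payload 16.7 kg.
Tool frame: the origin (TCP) lies on the centre line of the jaws, within the pads' length; the fingertips stand 11 mm ahead of it and the grasp point (between the pads) lies 8 mm behind it (r.tip_extent is the distance from the TCP to the fingertips, in m); z points along the fingers, y is the line along which they close (so a half turn about z gives the same grasp; the last joint's range is limited). The gripper opens to 85 mm and grips with 20 to 120 N. Pads are 22 mm wide; open, the fingers measure 114 mm over their backs; the gripper's body (76 mm by 85 mm) begins 54 mm behind the grasp point. The pads swing forward as they close: fully open they stand 13 mm farther back than shut.
Start: joints at [63.856, 24.414, 4.234, 92.017, -1.954, 63.644, -3.845], TCP at [0.204, -0.643, 0.208] pointing down, gripper open.
Joint ranges: [-163.25, 163.25], [-28.42, 122.38], [-70.27, 78.77], [12.13, 141.07], [-58.53, 238.53], [9.26, 117.41], [-156.51, 156.51]. Speed limits (degrees/s): [108.29, 108.29, 136.94, 136.94, 172.46, 172.46, 172.46].

## Interface

Orientations are given as a 3x3 rotation matrix whose columns are the frame's x, y, z axes.
In Python, from bench import state, imaging, order, r gives the robot as it stands. The module is installed in compiled form; this text tells all that it offers.
- The arm moves only by the tool step_arm, never from a script. Its argument "steps" is a list of rows, each an object with "offset": the shift along the tool's x, y, z in units of 0.25 m (1.0 is 0.25 m), a list of three; "delta_rot": the turn, a rotation vector about the tool's x, y, z in units of 90 degrees (1.0 is 90 degrees), a list of three; "gripper": the opening, from 0 (shut) to 1 (fully open). A call has 1 to 12 rows; each row is the pose to reach, as a shift and turn from the pose commanded when the call began, along the tool's axes at that moment; what a row does not reach only later rows make up. A row lasts 1/10 s, in which the tool goes at most 50 mm and 8.59 degrees, less where a joint would pass 70% of its speed; a pose out of reach is approached as far as the arm can. A call with a number of a shift or a turn outside -1 to 1 is refused whole. A call with a gripper value outside its range is refused whole. The fingers move at their own pace and stop on an object; "force" is the grip in N (left out, the last holds). Time passes only in rows, so rows that repeat a pose let the fingers close. It gives the time, the measured TCP pose, the force, the opening and the grip force at its end, in the units of the state.
- state(): the state, without advancing time (a new reading comes with each control period).
- imaging.camera(name): name is "side" or "top"; returns a dict with "img" (480x640x3 uint8, blue, green, red), "fx", "fy", "cx", "cy" (pixels), "D" ([k1, k2, p1, p2, k3] as OpenCV has them; the pictures are not rectified), "view" (4x4, takes a point from world to camera coordinates). Camera axes: x right, y up, looking along -z (the intrinsics and any distortion apply to the point x, -y, -z); pixel columns grow to the right and rows downward; lengths in m; the calibration is good to about 2 mm. A picture is of the moment at which its call begins. There is no depth.
- order.job_done(): hands the job in; it is judged then, once.
The state is a dict: "time": time; "joint_positions": joint angles; "dq": joint speeds; "tau": joint torques, N m; "tcp_pos": TCP position; "tcp_rot": TCP orientation; "ft_force": force on the tool from outside, world axes, zero at the start; "wrist_torque": the same for the moment, N m; "opening": opening from 0.0 (shut) to 1.0 (fully open); "gripper_force": force on a finger pad.
Only numpy, scipy, OpenCV 4.12 (cv2) and the standard library are available. Lean on these libraries where they do the work, as an engineer would, in place of code of your own. Each camera call takes 0.05 s, during which the arm holds its last target. There are 200 camera calls.

## Working session

There is one attempt and no reset: what is moved stays moved. The work goes in short steps, Python scripts to look and compute and a tool call to move; the robot and the scene stay as the last step left them, time stands still between calls to the robot, and variables do not carry over. Pictures are saved under pics/ and viewed, at most 10 in all, crops included, and the job is handed in when it is done.

Besides the shell and the picture viewer there is one more tool, called after ">>>" as name(argument=value, ...) on one line, values as JSON. step_arm: Moves the arm, as the interface text tells. Shifts and turns lie within -1 to 1; 1 stands for 0.25 m of shift or 90 degrees of turn. Its arguments: {"type":"object","properties":{"steps":{"type":"array"},"force":{"type":"number"}},"required":["steps"]}

```bash
mkdir -p pics; python3 - <<'E'
from bench import state, imaging, order, r
import cv2,numpy as np
s=state();print(s)
for n in("side","top"):
    c=imaging.camera(n);cv2.imwrite(f"pics/{n}0.png",c["img"])
    print(n,c["fx"],c["fy"],c["cx"],c["cy"],c["D"]);print(np.round(c["view"],4).tolist())
    np.save(f"{n}.npy",c,allow_pickle=True)
E
```

```text
{'time': 0.0, 'joint_positions': array([63.85469746, 24.4500208 ,  4.2302285 , 92.05022097, -1.951578  ,
       63.64331903, -3.84318302]), 'dq': array([-0.04026505,  0.10303042, -0.03081276,  0.07772694,  0.02814753,
        0.1097428 ,  0.05729207]), 'tau': array([-4.69706151e-05, -9.49831939e+01,  3.76116335e+00, -4.63537824e+01,
        1.92276423e-02,  9.78668308e-03,  4.80092979e-07]), 'tcp_pos': array([ 0.20371691, -0.64308873,  0.20772129]), 'tcp_rot': array([[ 9.53289913e-01,  3.02056458e-01, -4.88130677e-04],
       [ 3.02056829e-01, -9.53289229e-01,  1.14785734e-03],
       [-1.18611994e-04, -1.24168403e-03, -9.99999222e-01]]), 'ft_force': array([-0.14286892,  0.26005306,  0.58346959]), 'wrist_torque': array([ 0.00660467, -0.02360466,  0.01431889]), 'gripper_force': 0.0, 'opening': 1.0040873112153987}
side 475.81670139145547 475.81670139145547 316.56019200968984 234.11435562171653 [-0.07683192  0.          0.          0.          0.        ]
[[0.8183, -0.5746, -0.0162, -0.3622], [0.2576, 0.3414, 0.9039, -0.2518], [-0.5138, -0.7439, 0.4274, -0.4976], [0.0, 0.0, 0.0, 1.0]]
top 470.48066463733835 470.48066463733835 318.6614552551416 231.4281894361976 [-0.07318722  0.          0.          0.          0.        ]
[[0.0243, -0.9996, 0.0139, 0.1068], [0.9885, 0.0261, 0.1487, -0.5721], [-0.149, 0.0101, 0.9888, -0.866], [0.0, 0.0, 0.0, 1.0]]
```

View pics/side0.png

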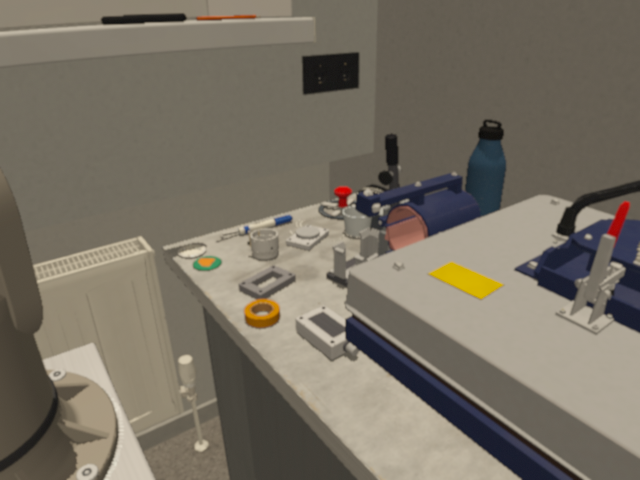

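View pics/top0.png

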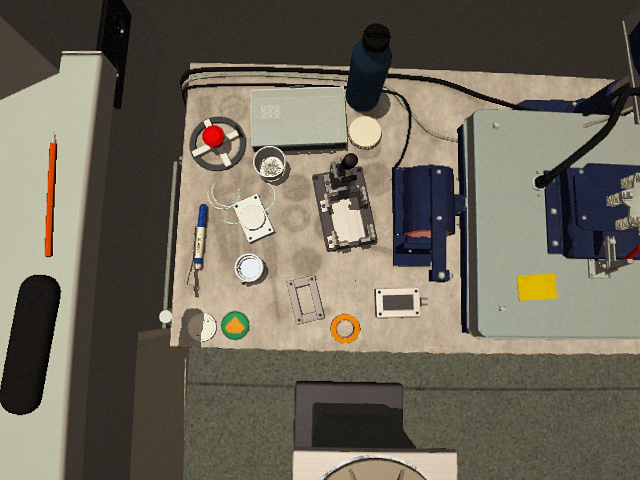

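The top view shows nest ~(347,210), block ~(398,303) with its stub toward the right, frame ~(306,300), plate ~(255,217), tape ~(345,328), die cup ~(249,268) and tub ~(269,164). I'll enlarge it.

```bash
python3 - <<'E'
import cv2
a=cv2.imread("pics/top0.png")[140:345,220:440];cv2.imwrite("pics/t1.png",cv2.resize(a,None,fx=2.9,fy=2.9,interpolation=cv2.INTER_CUBIC))
a=cv2.imread("pics/side0.png")[170:370,180:420];cv2.imwrite("pics/s1.png",cv2.resize(a,None,fx=3,fy=3,interpolation=cv2.INTER_CUBIC))
E
```

```text
(no output)
```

View pics/t1.png

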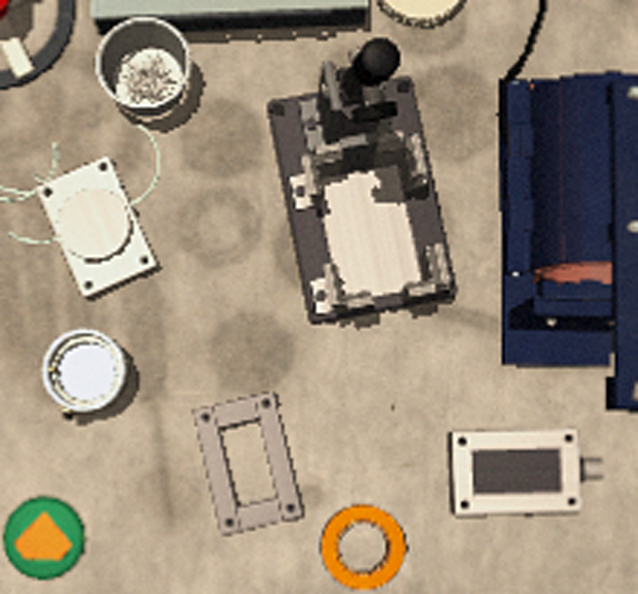

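View pics/s1.png

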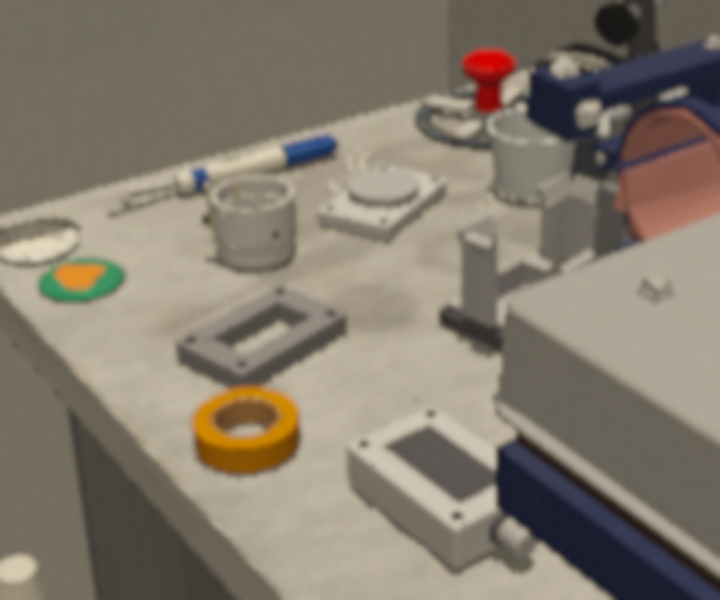

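The crops show the block's top corners at ~(450,432)-(581,515), the frame at ~(193,408)-(302,518), the plate at ~(38,190)-(160,268), the nest base at ~(270,103)-(455,297), and the lever grip end at ~(376,60). I'll fit the poses with the calibrated model next.

```bash
cat > h.py <<'E'
import cv2,numpy as np
from scipy.optimize import least_squares
from scipy.ndimage import map_coordinates
C={n:np.load(n+".npy",allow_pickle=True).item() for n in("side","top")}
F=np.diag([1.,-1,-1])
def proj(c,P):
    V=c["view"];p=(np.asarray(P,float)@V[:3,:3].T+V[:3,3])@F
    K=np.array([[c["fx"],0,c["cx"]],[0,c["fy"],c["cy"]],[0,0,1]])
    return cv2.projectPoints(p.reshape(-1,1,3),np.zeros(3),np.zeros(3),K,np.array(c["D"]))[0][:,0]
def ray(c,uv):
    K=np.array([[c["fx"],0,c["cx"]],[0,c["fy"],c["cy"]],[0,0,1]])
    q=cv2.undistortPoints(np.array([[uv]],float),K,np.array(c["D"]))[0,0]
    R=c["view"][:3,:3];return -R.T@c["view"][:3,3], R.T@(F@np.array([q[0],q[1],1]))
def onz(c,uv,z):
    o,d=ray(c,uv);return o+d*(z-o[2])/d[2]
def T(x,y,yaw,P):
    c,s=np.cos(yaw),np.sin(yaw);P=np.asarray(P,float)
    return np.c_[x+c*P[:,0]-s*P[:,1],y+s*P[:,0]+c*P[:,1],P[:,2]]
def edgefit(x0,segs,cams,zfree=False,w=4.,it=6,sig=1.0):
    """segs: list of (A,B) in object frame; or dict cam->list. pose x,y,yaw(,dz)"""
    p=np.array(list(x0)+[0.]*zfree)
    g={n:cv2.GaussianBlur(cv2.cvtColor(C[n]["img"],cv2.COLOR_BGR2GRAY).astype(float),(0,0),sig) for n in cams}
    def pts(p,n):
        S=segs[n] if isinstance(segs,dict) else segs
        t=np.linspace(.12,.88,14)[:,None];X=[];N=[]
        for A,B in S:
            A=np.array(A)/1e3;B=np.array(B)/1e3
            q=T(p[0],p[1],p[2],A+(B-A)*t)
            if zfree:q[:,2]+=p[3]
            u=proj(C[n],q);d=u[-1]-u[0];d/=np.linalg.norm(d);X.append(u);N.append(np.tile([-d[1],d[0]],(len(u),1)))
        return np.vstack(X),np.vstack(N)
    for k in range(it):
        ww=max(1.5,w*(.8**k));obs={}
        for n in cams:
            X,N=pts(p,n);s=np.arange(-ww,ww+.01,.25)
            L=X[:,None]+N[:,None]*s[None,:,None]
            I=map_coordinates(g[n],[L[...,1],L[...,0]],order=3)
            G=abs(np.gradient(I,axis=1));j=G.argmax(1);wt=np.minimum(G[np.arange(len(j)),j],6)
            obs[n]=((L[np.arange(len(j)),j]),N,wt)
        def res(p):
            return np.hstack([(((pts(p,n)[0]-obs[n][0])*obs[n][1]).sum(1))*obs[n][2]/6 for n in cams])
        r=least_squares(res,p,loss="soft_l1",f_scale=.4);p=r.x
    return p,np.sqrt(np.median(res(p)**2))
def rect(a,b,z):
    c=[(-a,-b,z),(a,-b,z),(a,b,z),(-a,b,z)];return [(c[i],c[(i+1)%4]) for i in range(4)]
E
python3 - <<'E'
from h import *
for n in C:print(n,-C[n]["view"][:3,:3].T@C[n]["view"][:3,3])
f=lambda u,v:(u/2.9+220-.33,v/2.9+140-.33)
c=C["top"]
def init(uvs,z):return np.mean([onz(c,f(*p),z) for p in uvs],0)[:2]
b=init([(450,432),(580,430),(581,515),(452,517)],.024)
fr=init([(193,408),(275,393),(302,518),(223,535)],.014)
pp=init([(38,190),(106,158),(160,268),(92,298)],.012)
ne=init([(310,323),(455,297),(270,103),(408,78)],.012)
print(b,fr,pp,ne)
print("machine corners",onz(c,(467,335),.15),onz(c,(467,110),.15),"edge bench",onz(c,(300,348),0))
for nm,x,yaw,S,cams in [("block",b,np.pi/2,rect(43,28,24),["top"]),("frame",fr,.19,rect(43,28,14),["top","side"]),
  ("plate",pp,.47,rect(43,28,12),["top","side"])]:
    for cm in ([k] for k in cams):
        print(nm,cm,*edgefit((*x,yaw),S,cm))
    if len(cams)>1:print(nm,"both+dz",*edgefit((*x,yaw),S,cams,True))
# nest base plate: centre offset unknown
print("nest base",*edgefit((*ne,.19),rect(80,52,12),["top"]))
# knob triangulate
from numpy.linalg import lstsq
A=[];B=[]
for n,uv in(("top",f(376,60)),("side",(391,140))):
    o,d=ray(C[n],uv);d/=np.linalg.norm(d);M=np.eye(3)-np.outer(d,d);A.append(M);B.append(M@o)
print("knob",lstsq(np.vstack(A),np.hstack(B),rcond=None)[:2])
from bench import r
print([k for k in dir(r) if k[0]!='_'],r.tip_extent)
E
```

```text
side [ 0.10557005 -0.49222325  0.43444471]
top [0.43389364 0.1304157  0.93987718]
[ 0.43601116 -0.03511171] [0.43873907 0.1438376 ] [0.5967895  0.25148745] [0.62225315 0.07100654]
machine corners [ 0.38474128 -0.12934263  0.15      ] [ 0.78067577 -0.13894859  0.15      ] edge bench [0.3441079  0.15169834 0.        ]
block ['top'] [ 0.43824565 -0.03546581  1.62715607] 0.5108612885486121
frame ['top'] [0.4377498  0.141992   0.24925856] 0.1253778452337142
frame ['side'] [0.44128494 0.12899009 0.24318638] 0.16920595484058001
frame both+dz [0.43770763 0.14204968 0.25201328 0.00048942] 0.07002615000503191
plate ['top'] [0.59862922 0.25417937 0.44946854] 0.4792813207323907
plate ['side'] [0.59661526 0.25173835 0.45263152] 0.17111580430835424
plate both+dz [ 0.59879593  0.25452225  0.45168576 -0.0017927 ] 0.2832906726543345
nest base [0.62181467 0.07081933 0.21731882] 0.2933940438495483
knob (array([0.65309178, 0.07799327, 0.23657987]), array([7.12751726e-07]))
['Unreachable', 'tip_extent'] 0.011
```

```bash
python3 - <<'E'
from h import *
img=C["top"]["img"][140:345,220:440];S=3.6
im=cv2.resize(img,None,fx=S,fy=S,interpolation=cv2.INTER_CUBIC)[:, :]
def dr(p,segs,col):
    for A,B in segs:
        u=proj(C["top"],T(p[0],p[1],p[2],np.array([A,B])/1e3));u=((u-[220,140]+.5)*S-.5).round().astype(int)
        cv2.line(im,tuple(map(int,u[0])),tuple(map(int,u[1])),col,1)
dr((.43825,-.03547,1.58),rect(43,28,24),(0,0,255))
dr((.43770,.14205,.252),rect(43,28,14),(0,0,255))
dr((.5988,.2545,.4517),rect(43,28,12),(0,0,255))
n=np.array([.6218,.0708,.2173]);dr(n,rect(80,52,12),(0,0,255))
q=n.copy();q[:2]-=.025*np.array([np.cos(n[2]),np.sin(n[2])])
dr(q,rect(44.5,29.5,12),(0,200,0));dr(q,rect(49.5,34.5,68),(255,0,0))
for s in(-1,1):
    for a,b in((-44.5,12*s),):
        dr(q,[((-44.5,12*s,12),(-44.5,12*s,58)),((23.5*s,29.5,12),(23.5*s,29.5,58)),((23.5*s,-29.5,12),(23.5*s,-29.5,58))],(255,0,255))
cv2.imwrite("pics/ov1.png",im)
E
```

```text
(no output)
```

View pics/ov1.png

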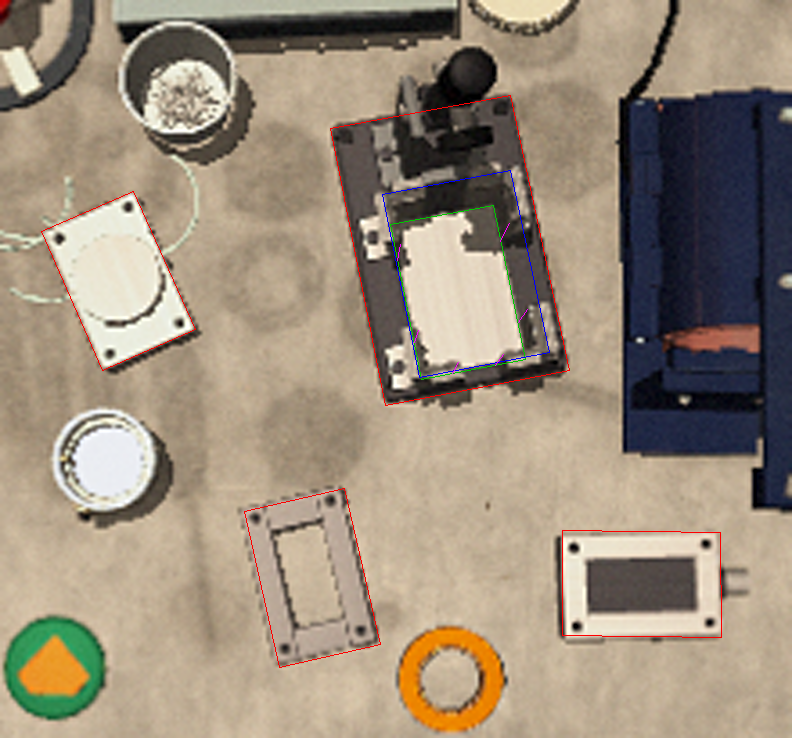

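Fits look good, with the pocket offset of 25 mm consistent with the picture. I'll refine the block yaw and pocket offset, and start moving up and around the front of the machine.

```bash
cat >> h.py <<'E'
def go(target,yaw=None,s=None):
    """print offset/rot (tool units) to reach TCP target with tool x at yaw deg, z down"""
    from bench import state
    s=s or state();R=s["tcp_rot"];d=R.T@(np.array(target)-s["tcp_pos"])/.25
    out=[np.round(d,3).tolist()]
    if yaw is not None:
        a=np.radians(yaw);G=np.array([[np.cos(a),np.sin(a),0],[np.sin(a),-np.cos(a),0],[0,0,-1]])
        out.append(np.round(cv2.Rodrigues(R.T@G)[0].ravel()/(np.pi/2),3).tolist())
    print(*out)
E
python3 - <<'E'
from h import *
b=rect(43,28,24)
print("block",edgefit((.43825,-.0355,1.58),[b[0],b[2],b[3]],["top"],w=2))
print("block2",edgefit((.43825,-.0355,1.58),b,["top"],w=1.5))
n=np.array([.6218,.0708,.2173]);g=cv2.cvtColor(C["top"]["img"],cv2.COLOR_BGR2GRAY).astype(float)
def line(fix,rng,axis):
    for v in fix:
        P=[((v,t) if axis==0 else (t,v)) for t in rng]
        u=proj(C["top"],T(*n,np.c_[np.array(P)/1e3,np.full(len(P),.012)]))
        print(v,int(map_coordinates(g,[u[:,1],u[:,0]],order=1).mean()),end="; ")
    print()
print("x+");line(np.arange(12,28,1.),np.arange(5,24,1.),0)
print("y-");line(np.arange(-36,-22,1.),np.arange(-40,0,1.),1)
E
```

```text
block (array([ 0.43819818, -0.03402036,  1.6301766 ]), np.float64(0.4815316583005306))
block2 (array([ 0.43824458, -0.03545764,  1.63284939]), np.float64(0.4879142301168857))
x+
12.0 219; 13.0 220; 14.0 209; 15.0 173; 16.0 126; 17.0 99; 18.0 92; 19.0 82; 20.0 62; 21.0 45; 22.0 41; 23.0 41; 24.0 42; 25.0 43; 26.0 43; 27.0 43; 
y-
-36.0 71; -35.0 71; -34.0 69; -33.0 68; -32.0 71; -31.0 81; -30.0 109; -29.0 152; -28.0 184; -27.0 195; -26.0 192; -25.0 188; -24.0 190; -23.0 193;
```

>>> step_arm(steps=[{"offset": [0, 0, -0.5], "delta_rot": [0, 0, 0], "gripper": 1}, {"offset": [0, 0, -0.5], "delta_rot": [0, 0, 0], "gripper": 1}, {"offset": [0, 0, -0.5], "delta_rot": [0, 0, 0], "gripper": 0}, {"offset": [0.83, -0.98, -0.5], "delta_rot": [0, 0, 0], "gripper": 0}, {"offset": [0.83, -0.98, -0.5], "delta_rot": [0, 0, 0], "gripper": 0}, {"offset": [0.83, -0.98, -0.5], "delta_rot": [0, 0, 0], "gripper": 0}, {"offset": [0.83, -0.98, -0.5], "delta_rot": [0, 0, 0], "gripper": 0}, {"offset": [0.83, -0.98, -0.5], "delta_rot": [0, 0, 0], "gripper": 0}, {"offset": [0.83, -0.98, -0.5], "delta_rot": [0, 0, 0], "gripper": 0}, {"offset": [0.83, -0.98, -0.5], "delta_rot": [0, 0, 0], "gripper": 0}])

```text
time: 1.1
tcp_pos: [0.3292, -0.3432, 0.3336]
tcp_rot: [[0.952, 0.306, 0.0], [0.306, -0.952, 0.0], [0.0, -0.0, -1.0]]
ft_force: [-0.8, -0.7, -0.4]
opening: -0.001
gripper_force: 0.0
```

```bash
python3 - <<'E'
from h import *
b=rect(43,28,24)
for top in (b,[b[0],b[1],b[2]],[b[0],b[1],b[2],b[3]]):
  for s in (0.6,1.0):
    print(edgefit((.4382,-.0355,1.59),dict(top=top,side=[b[1],b[2]]),["top","side"],w=2.5,sig=s))
def im(n,x0,y0,w,h,S):
    a=C[n]["img"][y0:y0+h,x0:x0+w];a=cv2.resize(a,None,fx=S,fy=S,interpolation=cv2.INTER_CUBIC)
    for yaw,col in((1.58,(0,0,255)),(1.63,(0,255,0))):
        for A,B in b:
            u=proj(C[n],T(.4382,-.0355,yaw,np.array([A,B])/1e3));u=((u-[x0,y0]+.5)*S-.5).round().astype(int)
            cv2.line(a,tuple(map(int,u[0])),tuple(map(int,u[1])),col,1)
    return a
cv2.imwrite("pics/ov2.png",np.hstack([im("top",366,275,70,55,5.5),im("side",290,295,70,55,5.5)]))
E
```

```text
(array([ 0.43666872, -0.03539132,  1.61960673]), np.float64(0.25455563278169874))
(array([ 0.43697257, -0.03573812,  1.62706318]), np.float64(0.26831189664547467))
(array([ 0.43676454, -0.03603439,  1.62202077]), np.float64(0.2563866589411905))
(array([ 0.43693675, -0.03635584,  1.62317469]), np.float64(0.25010143414910274))
(array([ 0.43666872, -0.03539132,  1.61960673]), np.float64(0.25455563278169874))
(array([ 0.43697257, -0.03573812,  1.62706318]), np.float64(0.26831189664547467))
```

View pics/ov2.png

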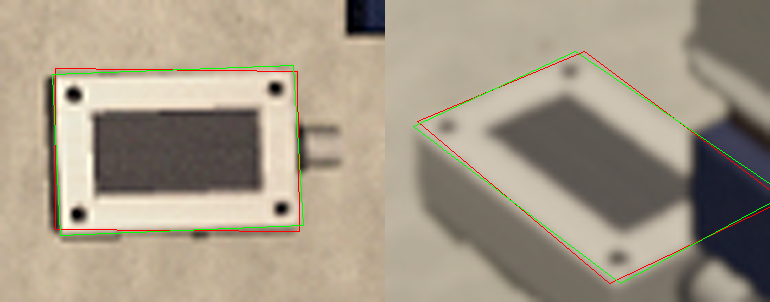

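>>> step_arm(steps=[{"offset": [0.8, -0.95, 0], "delta_rot": [0, 0, 0.05], "gripper": 0}, {"offset": [0.8, -0.95, 0], "delta_rot": [0, 0, 0.05], "gripper": 0}, {"offset": [0.8, -0.95, 0], "delta_rot": [0, 0, 0.05], "gripper": 0}, {"offset": [0.8, -0.95, 0], "delta_rot": [0, 0, 0.05], "gripper": 0}, {"offset": [0.8, -0.95, 0], "delta_rot": [0, 0, 0.05], "gripper": 0}, {"offset": [0.8, -0.95, 0], "delta_rot": [0, 0, 0.05], "gripper": 0}, {"offset": [0.8, -0.95, 0], "delta_rot": [0, 0, 0.05], "gripper": 0}, {"offset": [0.8, -0.95, 0], "delta_rot": [0, 0, 0.05], "gripper": 0}, {"offset": [0.8, -0.95, 0], "delta_rot": [0, 0, 0.05], "gripper": 0}])

```text
time: 2.0
tcp_pos: [0.4463, -0.0612, 0.3332]
tcp_rot: [[0.974, 0.226, -0.001], [0.226, -0.974, -0.0], [-0.001, -0.0, -1.0]]
ft_force: [-0.4, 0.0, 0.4]
opening: -0.002
gripper_force: 0.0
```

The overlay shows the true block outline between the two, so yaw is ~92.2° and centre ~(0.4375, -0.0357). Next is the lever.

```bash
python3 - <<'E'
from h import *
from bench import state
print(state()["joint_positions"].round(1))
P=np.array([.5974,.0654]);e=np.array([np.cos(.2173),np.sin(.2173)])
for x in(5,88):go([*(P+e*x/1e3),.216],12.45)
go([*(P+e*5/1e3),.333],12.45)
E
```

```text
[ 27.8  -1.4 -27.2 108.1  -0.7  73.2 -76.1]
[0.724, -0.357, 0.468] [-0.0, 0.0, 0.007]
[1.056, -0.353, 0.468] [-0.0, 0.0, 0.007]
[0.723, -0.357, 0.0] [-0.0, 0.0, 0.007]
```

>>> step_arm(steps=[{"offset": [0.72, -0.355, 0], "delta_rot": [0, 0, 0.007], "gripper": 0}, {"offset": [0.72, -0.355, 0], "delta_rot": [0, 0, 0.007], "gripper": 0}, {"offset": [0.72, -0.355, 0], "delta_rot": [0, 0, 0.007], "gripper": 0}, {"offset": [0.72, -0.355, 0.2], "delta_rot": [0, 0, 0.007], "gripper": 0}, {"offset": [0.72, -0.355, 0.35], "delta_rot": [0, 0, 0.007], "gripper": 0}, {"offset": [0.72, -0.355, 0.47], "delta_rot": [0, 0, 0.007], "gripper": 0}, {"offset": [0.72, -0.355, 0.47], "delta_rot": [0, 0, 0.007], "gripper": 0}])

```text
time: 2.7
tcp_pos: [0.5995, 0.0646, 0.211]
tcp_rot: [[0.977, 0.214, -0.008], [0.214, -0.977, -0.001], [-0.008, -0.001, -1.0]]
ft_force: [-0.5, -0.4, -0.6]
opening: -0.001
gripper_force: 0.0
```

>>> step_arm(steps=[{"offset": [0.07, 0, 0], "delta_rot": [0, 0, 0], "gripper": 0}, {"offset": [0.11, 0, 0], "delta_rot": [0, 0, 0], "gripper": 0}, {"offset": [0.14, 0, 0], "delta_rot": [0, 0, 0], "gripper": 0}, {"offset": [0.17, 0, 0], "delta_rot": [0, 0, 0], "gripper": 0}, {"offset": [0.2, 0, 0], "delta_rot": [0, 0, 0], "gripper": 0}, {"offset": [0.23, 0, 0], "delta_rot": [0, 0, 0], "gripper": 0}, {"offset": [0.26, 0, 0], "delta_rot": [0, 0, 0], "gripper": 0}, {"offset": [0.28, 0, 0], "delta_rot": [0, 0, 0], "gripper": 0}, {"offset": [0.3, 0, 0], "delta_rot": [0, 0, 0], "gripper": 0}, {"offset": [0.31, 0, 0], "delta_rot": [0, 0, 0], "gripper": 0}, {"offset": [0.32, 0, 0], "delta_rot": [0, 0, 0], "gripper": 0}, {"offset": [0.32, 0, 0], "delta_rot": [0, 0, 0], "gripper": 0}])

```text
time: 3.9
tcp_pos: [0.6801, 0.0841, 0.2158]
tcp_rot: [[0.977, 0.216, -0.0], [0.216, -0.977, 0.0], [-0.0, -0.0, -1.0]]
ft_force: [0.0, 1.0, 0.1]
opening: 0.003
gripper_force: 0.0
```

>>> step_arm(steps=[{"offset": [-0.2, 0, 0], "delta_rot": [0, 0, 0], "gripper": 0}, {"offset": [-0.35, 0, -0.2], "delta_rot": [0, 0, 0], "gripper": 0.5}, {"offset": [-0.5, 0, -0.2], "delta_rot": [0, 0, -0.09], "gripper": 1}, {"offset": [-0.7, 0.1, -0.2], "delta_rot": [0, 0, -0.18], "gripper": 1}, {"offset": [-0.9, 0.3, -0.2], "delta_rot": [0, 0, -0.27], "gripper": 1}, {"offset": [-0.9, 0.3, -0.2], "delta_rot": [0, 0, -0.36], "gripper": 1}, {"offset": [-0.9, 0.3, -0.2], "delta_rot": [0, 0, -0.45], "gripper": 1}, {"offset": [-0.9, 0.3, -0.2], "delta_rot": [0, 0, -0.54], "gripper": 1}, {"offset": [-0.9, 0.3, -0.2], "delta_rot": [0, 0, -0.63], "gripper": 1}, {"offset": [-0.9, 0.3, -0.2], "delta_rot": [0, 0, -0.72], "gripper": 1}, {"offset": [-0.9, 0.3, -0.2], "delta_rot": [0, 0, -0.81], "gripper": 1}, {"offset": [-0.9, 0.3, -0.2], "delta_rot": [0, 0, -0.886], "gripper": 1}])

```text
time: 5.1
tcp_pos: [0.4764, -0.0377, 0.2662]
tcp_rot: [[-0.044, 0.999, 0.001], [0.999, 0.044, -0.0], [-0.0, 0.001, -1.0]]
ft_force: [0.1, -0.1, 0.5]
opening: 1.0
gripper_force: 0.0
```

```bash
python3 - <<'E'
from h import *
from bench import state,imaging
s=state();print(s["joint_positions"].round(1),s["tcp_pos"])
go([.4375,-.0357,.10],92.2);go([.4375,-.0357,.013],92.2)
ims=[]
for n,(x0,y0,w,h) in dict(top=(290,130,130,150),side=(310,100,130,150)).items():
    c=imaging.camera(n);np.save(n+"2.npy",c,allow_pickle=True)
    ims.append(cv2.resize(c["img"][y0:y0+h,x0:x0+w],None,fx=3,fy=3,interpolation=cv2.INTER_CUBIC))
cv2.imwrite("pics/lev.png",np.hstack(ims))
E
```

```text
[ 33.9   5.3 -38.9 110.5   3.7  65.4  -3.9] [ 0.47641637 -0.0376809   0.26616006]
[0.015, -0.156, 0.665] [0.0, 0.0, 0.004]
[0.015, -0.156, 1.013] [0.0, 0.0, 0.004]
```

View pics/lev.png

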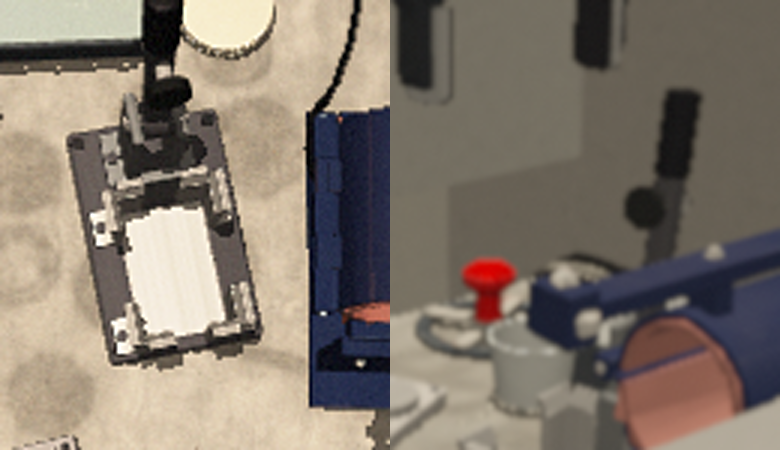

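The lever now leans back, with its grip at side crop (675,135). I'll grasp the block.

>>> step_arm(steps=[{"offset": [0.015, -0.156, 0.2], "delta_rot": [0, 0, 0.004], "gripper": 1}, {"offset": [0.015, -0.156, 0.4], "delta_rot": [0, 0, 0.004], "gripper": 1}, {"offset": [0.015, -0.156, 0.6], "delta_rot": [0, 0, 0.004], "gripper": 1}, {"offset": [0.015, -0.156, 0.76], "delta_rot": [0, 0, 0.004], "gripper": 1}, {"offset": [0.015, -0.156, 0.88], "delta_rot": [0, 0, 0.004], "gripper": 1}, {"offset": [0.015, -0.156, 0.97], "delta_rot": [0, 0, 0.004], "gripper": 1}, {"offset": [0.015, -0.156, 1.0], "delta_rot": [0, 0, 0.004], "gripper": 1}, {"offset": [0.015, -0.156, 1.0], "delta_rot": [0, 0, 0.004], "gripper": 1}])

```text
time: 6.0
tcp_pos: [0.437, -0.0352, 0.0156]
tcp_rot: [[-0.03, 1.0, -0.001], [1.0, 0.03, 0.0], [0.0, -0.001, -1.0]]
ft_force: [0.5, -0.2, -0.7]
opening: 0.999
gripper_force: 0.0
```

>>> step_arm(steps=[{"offset": [0, 0, 0.01], "delta_rot": [0, 0, 0], "gripper": 0.62}, {"offset": [0, 0, 0.01], "delta_rot": [0, 0, 0], "gripper": 0.5}, {"offset": [0, 0, 0.01], "delta_rot": [0, 0, 0], "gripper": 0.5}, {"offset": [0, 0, 0.01], "delta_rot": [0, 0, 0], "gripper": 0.5}, {"offset": [0, 0, 0.01], "delta_rot": [0, 0, 0], "gripper": 0.5}], force=50)

```text
time: 6.5
tcp_pos: [0.4376, -0.0356, 0.0138]
tcp_rot: [[-0.031, 1.0, 0.001], [1.0, 0.031, -0.0], [-0.0, 0.001, -1.0]]
ft_force: [0.1, 1.1, 0.7]
opening: 0.499
gripper_force: 0.0
```

```bash
python3 - <<'E'
from h import *
C["top"]=np.load("top2.npy",allow_pickle=True).item()
n,e=edgefit((.6218,.0708,.2173),rect(80,52,12),["top"],w=2);print(n,e)
g=cv2.cvtColor(C["top"]["img"],cv2.COLOR_BGR2GRAY).astype(float)
def line(fix,rng,axis,z=12):
    for v in fix:
        P=[((v,t) if axis==0 else (t,v)) for t in rng]
        u=proj(C["top"],T(*n,np.c_[np.array(P)/1e3,np.full(len(P),z/1e3)]))
        print(v,int(map_coordinates(g,[u[:,1],u[:,0]],order=1).mean()),end="; ")
    print()
line(np.arange(10,28,1.),np.arange(5,24,1.),0);line(np.arange(10,28,1.),np.arange(-24,-5,1.),0)
print("z=68 front, left and right guides");line(np.arange(-85,-60,1.),np.arange(14,30,1.),0,68);line(np.arange(-85,-60,1.),np.arange(-30,-14,1.),0,68)
E
```

```text
[0.62185229 0.07083913 0.21571435] 0.28874466734845344
10.0 236; 11.0 236; 12.0 236; 13.0 238; 14.0 226; 15.0 188; 16.0 141; 17.0 115; 18.0 106; 19.0 93; 20.0 70; 21.0 51; 22.0 46; 23.0 47; 24.0 49; 25.0 50; 26.0 50; 27.0 51; 
10.0 234; 11.0 234; 12.0 235; 13.0 237; 14.0 229; 15.0 205; 16.0 188; 17.0 178; 18.0 147; 19.0 103; 20.0 70; 21.0 52; 22.0 46; 23.0 46; 24.0 46; 25.0 47; 26.0 48; 27.0 48; 
z=68 front, left and right guides
-85.0 67; -84.0 44; -83.0 31; -82.0 31; -81.0 34; -80.0 49; -79.0 95; -78.0 156; -77.0 182; -76.0 187; -75.0 190; -74.0 170; -73.0 135; -72.0 118; -71.0 134; -70.0 167; -69.0 201; -68.0 224; -67.0 228; -66.0 234; -65.0 238; -64.0 237; -63.0 231; -62.0 220; -61.0 220; 
-85.0 57; -84.0 39; -83.0 30; -82.0 30; -81.0 34; -80.0 48; -79.0 101; -78.0 162; -77.0 182; -76.0 188; -75.0 192; -74.0 178; -73.0 144; -72.0 125; -71.0 130; -70.0 137; -69.0 143; -68.0 148; -67.0 151; -66.0 154; -65.0 156; -64.0 157; -63.0 159; -62.0 159; -61.0 156;
```

>>> step_arm(steps=[{"offset": [0, 0, 0], "delta_rot": [0, 0, 0], "gripper": 0.4}, {"offset": [0, 0, 0], "delta_rot": [0, 0, 0], "gripper": 0.3}, {"offset": [0, 0, 0], "delta_rot": [0, 0, 0], "gripper": 0.3}], force=40)

```text
time: 6.8
tcp_pos: [0.4373, -0.0355, 0.0134]
tcp_rot: [[-0.032, 0.999, -0.0], [0.999, 0.032, 0.0], [0.0, -0.0, -1.0]]
ft_force: [-0.7, -0.6, -0.0]
opening: 0.305
gripper_force: 0.0
```

```bash
python3 - <<'E'
from h import *
from bench import imaging
ims=[]
for n,(x0,y0,w,h) in dict(top=(340,230,130,150),side=(260,230,130,150)).items():
    c=imaging.camera(n)
    ims.append(cv2.resize(c["img"][y0:y0+h,x0:x0+w],None,fx=3,fy=3,interpolation=cv2.INTER_CUBIC))
cv2.imwrite("pics/g1.png",np.hstack(ims))
E
```

```text
(no output)
```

View pics/g1.png

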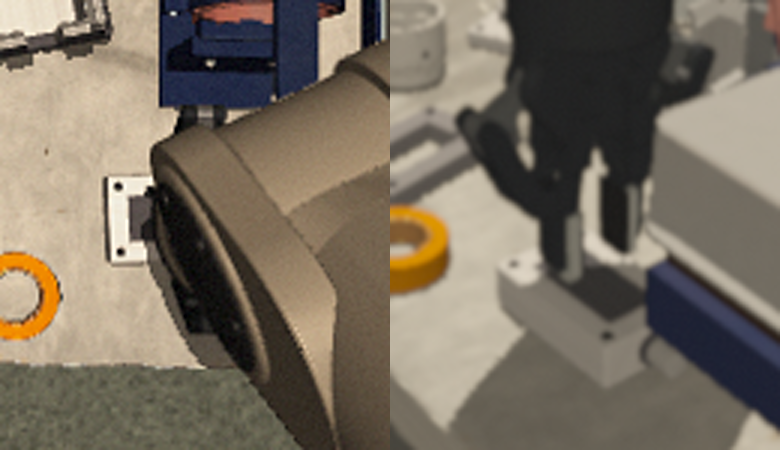

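```bash
python3 - <<'E'
from h import *
from bench import state
p=state()["tcp_pos"];print(p)
for dx in(-.0125,.0125):
  for z in(.0,.012,.024,.03):
    u=proj(C["side"],[[p[0]+dx,p[1]-.011,z],[p[0]+dx,p[1]+.011,z]]);print(dx,z,((u-[260,230])*3+[390,0]).round(0).tolist())
E
```

```text
[ 0.43729116 -0.03547366  0.01340299]
-0.0125 0.0 [[585.0, 343.0], [559.0, 320.0]]
-0.0125 0.012 [[585.0, 322.0], [558.0, 300.0]]
-0.0125 0.024 [[585.0, 302.0], [558.0, 280.0]]
-0.0125 0.03 [[585.0, 292.0], [558.0, 269.0]]
0.0125 0.0 [[626.0, 323.0], [600.0, 301.0]]
0.0125 0.012 [[627.0, 303.0], [600.0, 282.0]]
0.0125 0.024 [[627.0, 283.0], [600.0, 262.0]]
0.0125 0.03 [[627.0, 273.0], [599.0, 252.0]]
```

The picture shows the fingertips above the block's top, at crop (572,282), which puts them at about z = 0.03 and higher than expected. I'll probe gently for the tip height.

>>> step_arm(steps=[{"offset": [0, 0, 0.005], "delta_rot": [0, 0, 0], "gripper": 0.3}, {"offset": [0, 0, 0.01], "delta_rot": [0, 0, 0], "gripper": 0.3}, {"offset": [0, 0, 0.014], "delta_rot": [0, 0, 0], "gripper": 0.3}, {"offset": [0, 0, 0.014], "delta_rot": [0, 0, 0], "gripper": 0.3}])

```text
time: 7.3
tcp_pos: [0.4372, -0.0354, 0.0097]
tcp_rot: [[-0.032, 0.999, -0.0], [0.999, 0.032, 0.0], [0.0, -0.0, -1.0]]
ft_force: [-0.4, -0.2, -0.7]
opening: 0.303
gripper_force: 0.0
```

>>> step_arm(steps=[{"offset": [0, 0, 0.006], "delta_rot": [0, 0, 0], "gripper": 0.3}, {"offset": [0, 0, 0.012], "delta_rot": [0, 0, 0], "gripper": 0.3}, {"offset": [0, 0, 0.016], "delta_rot": [0, 0, 0], "gripper": 0.3}, {"offset": [0, 0, 0.016], "delta_rot": [0, 0, 0], "gripper": 0.3}])

```text
time: 7.7
tcp_pos: [0.4372, -0.0354, 0.0058]
tcp_rot: [[-0.032, 0.999, -0.0], [0.999, 0.032, 0.0], [0.0, -0.0, -1.0]]
ft_force: [0.5, -0.3, -0.1]
opening: 0.304
gripper_force: 0.0
```

```bash
python3 - <<'E'
from h import *
from bench import imaging,state
c=imaging.camera("side")
s=state();p=s["tcp_pos"];print(p,s["ft_force"])
a=c["img"]
S=7;x0,y0,w,h=290,290,60,60
m=cv2.resize(a[y0:y0+h,x0:x0+w],None,fx=S,fy=S,interpolation=cv2.INTER_CUBIC)
for dx in(-.0125,.0125):
  for z,col in((.0,(0,0,255)),(.024,(0,255,0)),(.034,(255,0,0))):
    u=proj(C["side"],[[p[0]+dx,p[1]-.011,z],[p[0]+dx,p[1]+.011,z]]);u=((u-[x0,y0]+.5)*S).astype(int)
    cv2.line(m,tuple(map(int,u[0])),tuple(map(int,u[1])),col,1)
cv2.imwrite("pics/g2.png",m)
E
```

```text
[ 0.43726167 -0.03543656  0.00585393] [ 0.51766957  0.31899082 -0.56690049]
```

View pics/g2.png

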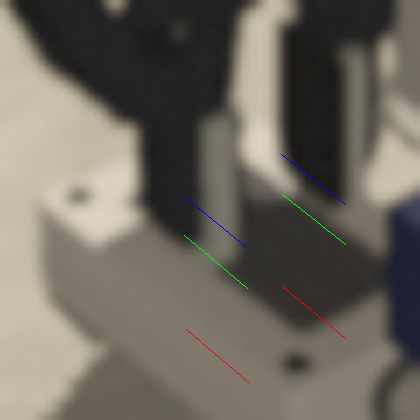

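The fingertips sit at about z = 0.026, just above the block's top at crop (220,258), so the real tips are ~20 mm behind the reported TCP. A contact probe will give the exact offset.

>>> step_arm(steps=[{"offset": [0, 0, 0.004], "delta_rot": [0, 0, 0], "gripper": 0.3}, {"offset": [0, 0, 0.008], "delta_rot": [0, 0, 0], "gripper": 0.3}, {"offset": [0, 0, 0.008], "delta_rot": [0, 0, 0], "gripper": 0.3}])

```text
time: 8.05
tcp_pos: [0.4373, -0.0355, 0.0038]
tcp_rot: [[-0.032, 0.999, -0.0], [0.999, 0.032, 0.0], [0.0, -0.0, -1.0]]
ft_force: [-0.0, 0.1, -0.4]
opening: 0.303
gripper_force: 0.0
```

>>> step_arm(steps=[{"offset": [0, 0, 0.004], "delta_rot": [0, 0, 0], "gripper": 0.3}, {"offset": [0, 0, 0.006], "delta_rot": [0, 0, 0], "gripper": 0.3}, {"offset": [0, 0, 0.006], "delta_rot": [0, 0, 0], "gripper": 0.3}])

```text
time: 8.35
tcp_pos: [0.4373, -0.0355, 0.0024]
tcp_rot: [[-0.032, 0.999, -0.0], [0.999, 0.032, 0.0], [0.0, -0.0, -1.0]]
ft_force: [0.1, -0.2, 0.4]
opening: 0.298
gripper_force: 0.0
```

>>> step_arm(steps=[{"offset": [0, 0, 0.004], "delta_rot": [0, 0, 0], "gripper": 0.3}, {"offset": [0, 0, 0.006], "delta_rot": [0, 0, 0], "gripper": 0.3}, {"offset": [0, 0, 0.006], "delta_rot": [0, 0, 0], "gripper": 0.3}])

```text
time: 8.65
tcp_pos: [0.4373, -0.0355, 0.001]
tcp_rot: [[-0.032, 0.999, -0.0], [0.999, 0.032, -0.0], [-0.0, -0.0, -1.0]]
ft_force: [-0.4, 0.3, 3.7]
opening: 0.305
gripper_force: 1.9
```

>>> step_arm(steps=[{"offset": [0, 0, 0.004], "delta_rot": [0, 0, 0], "gripper": 0.3}, {"offset": [0, 0, 0.006], "delta_rot": [0, 0, 0], "gripper": 0.3}, {"offset": [0, 0, 0.006], "delta_rot": [0, 0, 0], "gripper": 0.3}])

```text
time: 8.95
tcp_pos: [0.4375, -0.0355, 0.0008]
tcp_rot: [[-0.032, 0.999, 0.0], [0.999, 0.032, -0.002], [-0.002, 0.0, -1.0]]
ft_force: [-14.4, 1.6, 51.7]
opening: 0.3
gripper_force: 25.6
```

Contact came at TCP z ≈ 0.001 on the 24 mm top, so the tips are ~23 mm behind the reported TCP at this opening. I'll back off, open, and regrasp lower.

>>> step_arm(steps=[{"offset": [0, 0, -0.05], "delta_rot": [0, 0, 0], "gripper": 0.3}, {"offset": [0, 0, -0.15], "delta_rot": [0, 0, 0], "gripper": 1}, {"offset": [0, 0, -0.2], "delta_rot": [0, 0, 0], "gripper": 1}, {"offset": [0, 0, -0.2], "delta_rot": [0, 0, 0], "gripper": 1}, {"offset": [0, 0, -0.2], "delta_rot": [0, 0, 0], "gripper": 1}, {"offset": [0, 0, -0.2], "delta_rot": [0, 0, 0], "gripper": 1}])

```text
time: 9.55
tcp_pos: [0.4369, -0.0356, 0.0488]
tcp_rot: [[-0.032, 0.999, -0.001], [0.999, 0.032, 0.0], [0.0, -0.001, -1.0]]
ft_force: [0.2, -0.4, -1.1]
opening: 0.996
gripper_force: 0.0
```

>>> step_arm(steps=[{"offset": [0, 0, 0.08], "delta_rot": [0, 0, 0], "gripper": 1}, {"offset": [0, 0, 0.15], "delta_rot": [0, 0, 0], "gripper": 1}, {"offset": [0, 0, 0.2], "delta_rot": [0, 0, 0], "gripper": 1}, {"offset": [0, 0, 0.24], "delta_rot": [0, 0, 0], "gripper": 1}, {"offset": [0, 0, 0.272], "delta_rot": [0, 0, 0], "gripper": 1}, {"offset": [0, 0, 0.272], "delta_rot": [0, 0, 0], "gripper": 1}])

```text
time: 10.15
tcp_pos: [0.4368, -0.0353, -0.0194]
tcp_rot: [[-0.032, 0.999, -0.001], [0.999, 0.032, 0.0], [0.0, -0.001, -1.0]]
ft_force: [0.7, -0.1, -1.1]
opening: 0.998
gripper_force: 0.0
```

>>> step_arm(steps=[{"offset": [0, 0, 0], "delta_rot": [0, 0, 0], "gripper": 0.75}, {"offset": [0, 0, 0], "delta_rot": [0, 0, 0], "gripper": 0.55}, {"offset": [0, 0, 0], "delta_rot": [0, 0, 0], "gripper": 0.55}, {"offset": [0, 0, 0], "delta_rot": [0, 0, 0], "gripper": 0.55}], force=50)

```text
time: 10.55
tcp_pos: [0.4377, -0.0356, -0.0179]
tcp_rot: [[-0.032, 0.999, 0.001], [0.999, 0.032, -0.0], [-0.0, 0.001, -1.0]]
ft_force: [-2.2, 1.0, 8.8]
opening: 0.644
gripper_force: 51.4
```

Grasped at opening 0.644. I'll lift, shift left, and rotate to the nest's yaw.

>>> step_arm(steps=[{"offset": [0, 0, -0.08], "delta_rot": [0, 0, 0], "gripper": 0.55}, {"offset": [0, 0, -0.25], "delta_rot": [0, 0, 0], "gripper": 0.55}, {"offset": [0.1, 0, -0.4], "delta_rot": [0, 0, 0.08], "gripper": 0.55}, {"offset": [0.2, 0, -0.5], "delta_rot": [0, 0, 0.17], "gripper": 0.55}, {"offset": [0.3, 0, -0.5], "delta_rot": [0, 0, 0.26], "gripper": 0.55}, {"offset": [0.38, 0, -0.5], "delta_rot": [0, 0, 0.35], "gripper": 0.55}, {"offset": [0.4, 0, -0.5], "delta_rot": [0, 0, 0.44], "gripper": 0.55}, {"offset": [0.4, 0, -0.5], "delta_rot": [0, 0, 0.53], "gripper": 0.55}, {"offset": [0.4, 0, -0.5], "delta_rot": [0, 0, 0.62], "gripper": 0.55}, {"offset": [0.4, 0, -0.5], "delta_rot": [0, 0, 0.71], "gripper": 0.55}, {"offset": [0.4, 0, -0.5], "delta_rot": [0, 0, 0.8], "gripper": 0.55}, {"offset": [0.4, 0, -0.5], "delta_rot": [0, 0, 0.883], "gripper": 0.55}])

```text
time: 11.75
tcp_pos: [0.434, 0.0644, 0.1068]
tcp_rot: [[0.978, 0.208, 0.0], [0.208, -0.978, -0.0], [0.0, 0.0, -1.0]]
ft_force: [-0.0, -0.1, -3.4]
opening: 0.642
gripper_force: 56.0
```

```bash
python3 - <<'E'
from h import *
from bench import state
s=state();print(s["joint_positions"].round(1),s["tcp_pos"].round(4),s["opening"],s["ft_force"].round(1))
go([.5974,.0654,s["tcp_pos"][2]],12.4)
go([.5974,.0654,.06],12.4)
go([.5974,.0654,-.006],12.4)
E
```

```text
[   9.2   12.   -28.6  125.4    8.2   44.2 -102.8] [0.434  0.0644 0.1068] 0.6417889695990424 [-0.  -0.1 -3.4]
[0.64, 0.132, 0.0] [0.0, -0.0, -0.004]
[0.64, 0.132, 0.187] [0.0, -0.0, -0.004]
[0.64, 0.132, 0.451] [0.0, -0.0, -0.004]
```

>>> step_arm(steps=[{"offset": [0.2, 0.04, 0], "delta_rot": [0, 0, -0.004], "gripper": 0.55}, {"offset": [0.4, 0.08, 0], "delta_rot": [0, 0, -0.004], "gripper": 0.55}, {"offset": [0.55, 0.115, 0], "delta_rot": [0, 0, -0.004], "gripper": 0.55}, {"offset": [0.64, 0.132, 0], "delta_rot": [0, 0, -0.004], "gripper": 0.55}, {"offset": [0.64, 0.132, 0.05], "delta_rot": [0, 0, -0.004], "gripper": 0.55}, {"offset": [0.64, 0.132, 0.12], "delta_rot": [0, 0, -0.004], "gripper": 0.55}, {"offset": [0.64, 0.132, 0.18], "delta_rot": [0, 0, -0.004], "gripper": 0.55}, {"offset": [0.64, 0.132, 0.215], "delta_rot": [0, 0, -0.004], "gripper": 0.55}, {"offset": [0.64, 0.132, 0.235], "delta_rot": [0, 0, -0.004], "gripper": 0.55}, {"offset": [0.64, 0.132, 0.25], "delta_rot": [0, 0, -0.004], "gripper": 0.55}, {"offset": [0.64, 0.132, 0.255], "delta_rot": [0, 0, -0.004], "gripper": 0.55}])

```text
time: 12.85
tcp_pos: [0.5977, 0.0663, 0.0429]
tcp_rot: [[0.976, 0.22, 0.0], [0.22, -0.976, -0.0], [0.0, 0.0, -1.0]]
ft_force: [-0.2, -3.0, -1.5]
opening: 0.645
gripper_force: 56.2
```

```bash
python3 - <<'E'
from h import *
from bench import state
s=state();print(s["tcp_pos"].round(4),s["ft_force"].round(1),s["wrist_torque"].round(2))
go([.5974,.0654,.033],12.4)
E
```

```text
[0.5977 0.0663 0.0429] [-0.2 -3.  -1.5] [-0.35  0.   -0.06]
[-0.002, 0.003, 0.039] [0.0, -0.0, 0.003]
```

>>> step_arm(steps=[{"offset": [0, 0.002, 0.01], "delta_rot": [0, 0, 0], "gripper": 0.55}, {"offset": [0, 0.003, 0.02], "delta_rot": [0, 0, 0.002], "gripper": 0.55}, {"offset": [0, 0.003, 0.03], "delta_rot": [0, 0, 0.003], "gripper": 0.55}, {"offset": [0, 0.003, 0.03], "delta_rot": [0, 0, 0.003], "gripper": 0.55}])

```text
time: 13.25
tcp_pos: [0.598, 0.065, 0.035]
tcp_rot: [[0.977, 0.215, 0.001], [0.215, -0.977, -0.0], [0.0, 0.001, -1.0]]
ft_force: [3.2, -5.4, -5.1]
opening: 0.643
gripper_force: 55.7
```

>>> step_arm(steps=[{"offset": [0.001, 0.003, 0.01], "delta_rot": [0, 0, 0], "gripper": 0.55}, {"offset": [0.001, 0.003, 0.025], "delta_rot": [0, 0, 0], "gripper": 0.55}, {"offset": [0.001, 0.003, 0.04], "delta_rot": [0, 0, 0], "gripper": 0.55}, {"offset": [0.001, 0.003, 0.04], "delta_rot": [0, 0, 0], "gripper": 0.55}])

```text
time: 13.65
tcp_pos: [0.5981, 0.0649, 0.0246]
tcp_rot: [[0.977, 0.215, -0.0], [0.215, -0.977, 0.0], [-0.0, -0.0, -1.0]]
ft_force: [4.1, -2.6, -7.5]
opening: 0.642
gripper_force: 55.4
```

>>> step_arm(steps=[{"offset": [0.002, 0.001, 0.02], "delta_rot": [0, 0, 0], "gripper": 0.55}, {"offset": [0.002, 0.001, 0.045], "delta_rot": [0, 0, 0], "gripper": 0.55}, {"offset": [0.002, 0.001, 0.065], "delta_rot": [0, 0, 0], "gripper": 0.55}, {"offset": [0.002, 0.001, 0.08], "delta_rot": [0, 0, 0], "gripper": 0.55}, {"offset": [0.002, 0.001, 0.09], "delta_rot": [0, 0, 0], "gripper": 0.55}, {"offset": [0.002, 0.001, 0.096], "delta_rot": [0, 0, 0], "gripper": 0.55}, {"offset": [0.002, 0.001, 0.096], "delta_rot": [0, 0, 0], "gripper": 0.55}])

```text
time: 14.35
tcp_pos: [0.5985, 0.065, 0.001]
tcp_rot: [[0.976, 0.216, -0.0], [0.216, -0.976, 0.0], [-0.0, -0.0, -1.0]]
ft_force: [0.7, -2.3, -3.8]
opening: 0.64
gripper_force: 55.8
```

>>> step_arm(steps=[{"offset": [0, 0.001, 0.008], "delta_rot": [0, 0, 0], "gripper": 0.55}, {"offset": [0, 0.001, 0.014], "delta_rot": [0, 0, 0], "gripper": 0.55}, {"offset": [0, 0.001, 0.019], "delta_rot": [0, 0, 0], "gripper": 0.55}, {"offset": [0, 0.001, 0.022], "delta_rot": [0, 0, 0], "gripper": 0.55}, {"offset": [0, 0.001, 0.022], "delta_rot": [0, 0, 0], "gripper": 0.55}])

```text
time: 14.85
tcp_pos: [0.5985, 0.0649, -0.0045]
tcp_rot: [[0.976, 0.216, -0.0], [0.216, -0.976, 0.0], [-0.0, -0.0, -1.0]]
ft_force: [-0.3, 0.2, -2.7]
opening: 0.639
gripper_force: 56.0
```

>>> step_arm(steps=[{"offset": [0, 0, 0.003], "delta_rot": [0, 0, 0], "gripper": 0.55}, {"offset": [0, 0, 0.005], "delta_rot": [0, 0, 0], "gripper": 0.55}, {"offset": [0, 0, 0.005], "delta_rot": [0, 0, 0], "gripper": 0.55}])

```text
time: 15.15
tcp_pos: [0.5986, 0.0648, -0.0056]
tcp_rot: [[0.976, 0.216, -0.0], [0.216, -0.976, 0.0], [-0.0, -0.0, -1.0]]
ft_force: [-0.5, -0.2, -2.2]
opening: 0.64
gripper_force: 56.0
```

>>> step_arm(steps=[{"offset": [0, 0, 0.002], "delta_rot": [0, 0, 0], "gripper": 0.55}, {"offset": [0, 0, 0.004], "delta_rot": [0, 0, 0], "gripper": 0.55}, {"offset": [0, 0, 0.004], "delta_rot": [0, 0, 0], "gripper": 0.55}])

```text
time: 15.45
tcp_pos: [0.5987, 0.0647, -0.0058]
tcp_rot: [[0.977, 0.216, 0.0], [0.216, -0.977, -0.0], [0.0, 0.0, -1.0]]
ft_force: [-5.5, -0.5, 11.7]
opening: 0.64
gripper_force: 57.8
```

>>> step_arm(steps=[{"offset": [0, 0, 0.001], "delta_rot": [0, 0, 0], "gripper": 0.55}, {"offset": [0, 0, 0.002], "delta_rot": [0, 0, 0], "gripper": 0.55}, {"offset": [0, 0, 0.002], "delta_rot": [0, 0, 0], "gripper": 0.55}])

```text
time: 15.75
tcp_pos: [0.5987, 0.0647, -0.0058]
tcp_rot: [[0.977, 0.215, 0.0], [0.215, -0.977, -0.0], [0.0, 0.0, -1.0]]
ft_force: [-9.8, -1.4, 21.3]
opening: 0.64
gripper_force: 58.9
```

The block is seated: contact at TCP z = -0.0058 matches the floor at 12 mm. Releasing and heading for the frame.

>>> step_arm(steps=[{"offset": [0, 0, -0.003], "delta_rot": [0, 0, 0], "gripper": 0.7}, {"offset": [0, 0, -0.003], "delta_rot": [0, 0, 0], "gripper": 0.85}, {"offset": [0, 0, -0.003], "delta_rot": [0, 0, 0], "gripper": 0.85}, {"offset": [0, 0, -0.06], "delta_rot": [0, 0, 0], "gripper": 0.85}, {"offset": [0, 0, -0.2], "delta_rot": [0, 0, 0], "gripper": 0.85}, {"offset": [0, 0, -0.38], "delta_rot": [0, 0, 0], "gripper": 0.85}, {"offset": [0, 0, -0.42], "delta_rot": [0, 0, 0], "gripper": 0.85}])

```text
time: 16.45
tcp_pos: [0.601, 0.0654, 0.1034]
tcp_rot: [[0.976, 0.216, 0.006], [0.216, -0.976, 0.001], [0.006, 0.0, -1.0]]
ft_force: [0.1, -0.2, 0.3]
opening: 0.845
gripper_force: 0.0
```

```bash
python3 - <<'E'
from h import *
from bench import state
s=state();print(s["tcp_pos"].round(4),s["opening"],s["ft_force"].round(1))
go([.4377,.1420,s["tcp_pos"][2]],14.4);go([.4377,.1420,-.0175],14.4)
f=lambda u,v:(u/2.9+220-.33,v/2.9+140-.33)
print("tape",onz(C["top"],f(363,547),.016),"die",onz(C["top"],f(85,370),.052),"tub",onz(C["top"],f(143,66),.047))
a=np.radians(14.4);y=np.array([-np.sin(a),np.cos(a)])
for d in(-.05,.05):print(np.array([.4377,.142])+y*d)
E
```

```text
[0.601  0.0654 0.1034] 0.8454281347819919 [ 0.1 -0.2  0.3]
[-0.572, -0.44, -0.004] [0.0, -0.004, -0.022]
[-0.575, -0.44, 0.48] [0.0, -0.004, -0.022]
tape [0.38505596 0.0657526  0.016     ] die [0.49587497 0.25113144 0.052     ] tub [0.70289553 0.22219259 0.047     ]
[0.45013449 0.09357084]
[0.42526551 0.19042916]
```

>>> step_arm(steps=[{"offset": [-0.2, -0.15, 0], "delta_rot": [0, 0, -0.01], "gripper": 0.85}, {"offset": [-0.4, -0.3, 0], "delta_rot": [0, 0, -0.02], "gripper": 0.85}, {"offset": [-0.567, -0.44, 0], "delta_rot": [0, 0, -0.022], "gripper": 0.85}, {"offset": [-0.567, -0.44, 0.15], "delta_rot": [0, 0, -0.022], "gripper": 0.85}, {"offset": [-0.567, -0.44, 0.25], "delta_rot": [0, 0, -0.022], "gripper": 0.85}, {"offset": [-0.567, -0.44, 0.25], "delta_rot": [0, 0, -0.022], "gripper": 0.85}])

```text
time: 17.05
tcp_pos: [0.4347, 0.1413, 0.034]
tcp_rot: [[0.968, 0.251, -0.003], [0.251, -0.968, -0.001], [-0.003, 0.0, -1.0]]
ft_force: [1.1, -0.2, 0.7]
opening: 0.845
gripper_force: 0.0
```

```bash
python3 - <<'E'
from h import *
from bench import state
s=state();print(s["tcp_pos"].round(4))
go([.4377,.1420,-.0180],14.4)
E
```

```text
[0.4347 0.1413 0.034 ]
[0.013, 0.0, 0.208] [0.0, 0.002, 0.001]
```

>>> step_arm(steps=[{"offset": [0.006, 0, 0.08], "delta_rot": [0, 0, 0], "gripper": 0.85}, {"offset": [0.006, 0, 0.14], "delta_rot": [0, 0, 0], "gripper": 0.85}, {"offset": [0.006, 0, 0.18], "delta_rot": [0, 0, 0], "gripper": 0.85}, {"offset": [0.006, 0, 0.204], "delta_rot": [0, 0, 0], "gripper": 0.85}, {"offset": [0.006, 0, 0.204], "delta_rot": [0, 0, 0], "gripper": 0.85}, {"offset": [0.006, 0, 0.204], "delta_rot": [0, 0, 0], "gripper": 0.85}])

```text
time: 17.65
tcp_pos: [0.4384, 0.142, -0.015]
tcp_rot: [[0.969, 0.249, 0.001], [0.249, -0.969, 0.0], [0.001, -0.0, -1.0]]
ft_force: [0.2, 0.2, -0.8]
opening: 0.851
gripper_force: 0.0
```

>>> step_arm(steps=[{"offset": [-0.002, 0, 0.009], "delta_rot": [0, 0, 0], "gripper": 0.8}, {"offset": [-0.002, 0, 0.009], "delta_rot": [0, 0, 0], "gripper": 0.7}, {"offset": [-0.002, 0, 0.009], "delta_rot": [0, 0, 0], "gripper": 0.55}, {"offset": [-0.002, 0, 0.009], "delta_rot": [0, 0, 0], "gripper": 0.55}, {"offset": [-0.002, 0, 0.009], "delta_rot": [0, 0, 0], "gripper": 0.55}, {"offset": [-0.002, 0, 0.009], "delta_rot": [0, 0, 0], "gripper": 0.55}], force=40)

```text
time: 18.25
tcp_pos: [0.4377, 0.1418, -0.0172]
tcp_rot: [[0.968, 0.249, 0.001], [0.249, -0.968, -0.0], [0.0, 0.0, -1.0]]
ft_force: [-3.3, -1.0, 13.0]
opening: 0.642
gripper_force: 39.5
```

>>> step_arm(steps=[{"offset": [0, 0, -0.03], "delta_rot": [0, 0, 0], "gripper": 0.55}, {"offset": [0, 0, -0.15], "delta_rot": [0, 0, 0], "gripper": 0.55}, {"offset": [0, 0, -0.3], "delta_rot": [0, 0, 0], "gripper": 0.55}, {"offset": [0, 0, -0.41], "delta_rot": [0, 0, 0], "gripper": 0.55}, {"offset": [0, 0, -0.41], "delta_rot": [0, 0, 0], "gripper": 0.55}])

```text
time: 18.75
tcp_pos: [0.4394, 0.1425, 0.0883]
tcp_rot: [[0.969, 0.249, 0.005], [0.249, -0.969, 0.001], [0.006, 0.0, -1.0]]
ft_force: [0.2, -1.1, -2.0]
opening: 0.633
gripper_force: 42.9
```

```bash
python3 - <<'E'
from h import *
from bench import state
s=state();print(s["tcp_pos"].round(4),s["opening"],s["ft_force"].round(1))
go([.5985,.0648,s["tcp_pos"][2]],12.4);go([.5985,.0648,.05],12.4)
E
```

```text
[0.4394 0.1425 0.0883] 0.6328685231058052 [ 0.2 -1.1 -2. ]
[0.539, 0.459, 0.003] [-0.0, -0.004, 0.022]
[0.538, 0.459, 0.156] [-0.0, -0.004, 0.022]
```

>>> step_arm(steps=[{"offset": [0.18, 0.15, 0], "delta_rot": [0, 0, 0.01], "gripper": 0.55}, {"offset": [0.36, 0.3, 0], "delta_rot": [0, 0, 0.02], "gripper": 0.55}, {"offset": [0.5, 0.42, 0], "delta_rot": [0, 0, 0.022], "gripper": 0.55}, {"offset": [0.545, 0.459, 0], "delta_rot": [0, 0, 0.022], "gripper": 0.55}, {"offset": [0.545, 0.459, 0], "delta_rot": [0, 0, 0.022], "gripper": 0.55}, {"offset": [0.545, 0.459, 0.05], "delta_rot": [0, 0, 0.022], "gripper": 0.55}, {"offset": [0.545, 0.459, 0.09], "delta_rot": [0, 0, 0.022], "gripper": 0.55}, {"offset": [0.545, 0.459, 0.12], "delta_rot": [0, 0, 0.022], "gripper": 0.55}, {"offset": [0.545, 0.459, 0.13], "delta_rot": [0, 0, 0.022], "gripper": 0.55}, {"offset": [0.545, 0.459, 0.13], "delta_rot": [0, 0, 0.022], "gripper": 0.55}])

```text
time: 19.75
tcp_pos: [0.5975, 0.0649, 0.0517]
tcp_rot: [[0.976, 0.216, -0.001], [0.216, -0.976, -0.0], [-0.001, -0.0, -1.0]]
ft_force: [-0.9, -0.0, 0.4]
opening: 0.632
gripper_force: 42.9
```

>>> step_arm(steps=[{"offset": [0.004, 0, 0.015], "delta_rot": [0, 0, 0], "gripper": 0.55}, {"offset": [0.004, 0, 0.03], "delta_rot": [0, 0, 0], "gripper": 0.55}, {"offset": [0.004, 0, 0.045], "delta_rot": [0, 0, 0], "gripper": 0.55}, {"offset": [0.004, 0, 0.06], "delta_rot": [0, 0, 0], "gripper": 0.55}, {"offset": [0.004, 0, 0.06], "delta_rot": [0, 0, 0], "gripper": 0.55}])

```text
time: 20.25
tcp_pos: [0.5981, 0.0647, 0.0367]
tcp_rot: [[0.976, 0.216, -0.002], [0.216, -0.976, -0.0], [-0.002, 0.0, -1.0]]
ft_force: [-6.7, -0.9, 6.6]
opening: 0.634
gripper_force: 45.1
```

>>> step_arm(steps=[{"offset": [-0.004, 0, -0.004], "delta_rot": [0, 0, 0], "gripper": 0.55}, {"offset": [-0.008, 0, -0.004], "delta_rot": [0, 0, 0], "gripper": 0.55}, {"offset": [-0.008, 0, 0.004], "delta_rot": [0, 0, 0], "gripper": 0.55}, {"offset": [-0.008, 0, 0.012], "delta_rot": [0, 0, 0], "gripper": 0.55}, {"offset": [-0.008, 0, 0.012], "delta_rot": [0, 0, 0], "gripper": 0.55}])

```text
time: 20.75
tcp_pos: [0.5969, 0.0643, 0.0339]
tcp_rot: [[0.977, 0.215, -0.0], [0.215, -0.977, -0.0], [-0.0, -0.0, -1.0]]
ft_force: [-1.4, -0.3, -1.0]
opening: 0.636
gripper_force: 44.5
```

Good, the frame is free to go down. Continuing toward TCP z ≈ 0.018.

>>> step_arm(steps=[{"offset": [-0.001, 0, 0.012], "delta_rot": [0, 0, 0], "gripper": 0.55}, {"offset": [-0.001, 0, 0.024], "delta_rot": [0, 0, 0], "gripper": 0.55}, {"offset": [-0.001, 0, 0.036], "delta_rot": [0, 0, 0], "gripper": 0.55}, {"offset": [-0.001, 0, 0.046], "delta_rot": [0, 0, 0], "gripper": 0.55}, {"offset": [-0.001, 0, 0.05], "delta_rot": [0, 0, 0], "gripper": 0.55}, {"offset": [-0.001, 0, 0.05], "delta_rot": [0, 0, 0], "gripper": 0.55}])

```text
time: 21.35
tcp_pos: [0.5969, 0.0644, 0.0216]
tcp_rot: [[0.976, 0.216, 0.0], [0.216, -0.976, 0.0], [0.0, -0.0, -1.0]]
ft_force: [-0.1, 0.2, 0.8]
opening: 0.638
gripper_force: 44.7
```

>>> step_arm(steps=[{"offset": [0, 0, 0.004], "delta_rot": [0, 0, 0], "gripper": 0.55}, {"offset": [0, 0, 0.007], "delta_rot": [0, 0, 0], "gripper": 0.55}, {"offset": [0, 0, 0.007], "delta_rot": [0, 0, 0], "gripper": 0.55}])

```text
time: 21.65
tcp_pos: [0.5973, 0.0645, 0.0204]
tcp_rot: [[0.977, 0.215, 0.001], [0.215, -0.977, 0.0], [0.001, 0.0, -1.0]]
ft_force: [0.3, 0.4, 4.6]
opening: 0.636
gripper_force: 45.2
```

>>> step_arm(steps=[{"offset": [0, 0, 0.002], "delta_rot": [0, 0, 0], "gripper": 0.55}, {"offset": [0, 0, 0.004], "delta_rot": [0, 0, 0], "gripper": 0.55}, {"offset": [0, 0, 0.004], "delta_rot": [0, 0, 0], "gripper": 0.55}])

```text
time: 21.95
tcp_pos: [0.5974, 0.0645, 0.0198]
tcp_rot: [[0.977, 0.215, 0.001], [0.215, -0.977, 0.0], [0.001, 0.0, -1.0]]
ft_force: [-1.9, -0.3, 11.4]
opening: 0.637
gripper_force: 45.8
```

>>> step_arm(steps=[{"offset": [0, 0, 0.002], "delta_rot": [0, 0, 0], "gripper": 0.55}, {"offset": [0, 0, 0.005], "delta_rot": [0, 0, 0], "gripper": 0.55}, {"offset": [0, 0, 0.005], "delta_rot": [0, 0, 0], "gripper": 0.55}])

```text
time: 22.25
tcp_pos: [0.5981, 0.0646, 0.0187]
tcp_rot: [[0.977, 0.215, 0.002], [0.215, -0.977, 0.0], [0.002, 0.0, -1.0]]
ft_force: [0.9, 0.2, 10.3]
opening: 0.637
gripper_force: 46.5
```

>>> step_arm(steps=[{"offset": [0, 0, 0.002], "delta_rot": [0, 0, 0], "gripper": 0.55}, {"offset": [0, 0, 0.004], "delta_rot": [0, 0, 0], "gripper": 0.55}, {"offset": [0, 0, 0.004], "delta_rot": [0, 0, 0], "gripper": 0.55}])

```text
time: 22.55
tcp_pos: [0.5983, 0.0647, 0.0182]
tcp_rot: [[0.976, 0.216, 0.003], [0.216, -0.976, 0.0], [0.003, 0.0, -1.0]]
ft_force: [-1.0, -0.7, 17.5]
opening: 0.636
gripper_force: 47.6
```

>>> step_arm(steps=[{"offset": [0, 0, 0.002], "delta_rot": [0, 0, 0], "gripper": 0.55}, {"offset": [0, 0, 0.002], "delta_rot": [0, 0, 0], "gripper": 0.55}])

```text
time: 22.75
tcp_pos: [0.5984, 0.0647, 0.0181]
tcp_rot: [[0.976, 0.216, 0.003], [0.216, -0.976, 0.0], [0.003, 0.001, -1.0]]
ft_force: [-2.4, -1.3, 25.6]
opening: 0.635
gripper_force: 48.4
```

>>> step_arm(steps=[{"offset": [0, 0, -0.004], "delta_rot": [0, 0, 0], "gripper": 0.7}, {"offset": [0, 0, -0.004], "delta_rot": [0, 0, 0], "gripper": 0.85}, {"offset": [0, 0, -0.004], "delta_rot": [0, 0, 0], "gripper": 0.85}, {"offset": [0, 0, -0.08], "delta_rot": [0, 0, 0], "gripper": 0.85}, {"offset": [0, 0, -0.25], "delta_rot": [0, 0, 0], "gripper": 0.85}, {"offset": [0, 0, -0.4], "delta_rot": [0, 0, 0], "gripper": 0.85}, {"offset": [0, 0, -0.4], "delta_rot": [0, 0, 0], "gripper": 0.85}, {"offset": [0, 0, -0.4], "delta_rot": [0, 0, 0], "gripper": 0.85}])

```text
time: 23.55
tcp_pos: [0.5972, 0.0642, 0.1168]
tcp_rot: [[0.977, 0.215, 0.001], [0.215, -0.977, -0.0], [0.001, 0.0, -1.0]]
ft_force: [0.1, -0.2, -0.2]
opening: 0.849
gripper_force: 0.0
```

```bash
python3 - <<'E'
from h import *
from bench import state
s=state();print(s["tcp_pos"].round(4),s["joint_positions"].round(0))
go([.5988,.2545,s["tcp_pos"][2]],25.9);go([.5988,.2545,-.0175],25.9)
y=np.array([-np.sin(.452),np.cos(.452)])
for d in(-.05,.05):print(np.array([.5988,.2545])+y*d)
E
```

```text
[0.5972 0.0642 0.1168] [   8.   25.  -26.  105.   14.   53. -102.]
[0.17, -0.742, -0.0] [0.0, -0.001, -0.15]
[0.169, -0.742, 0.537] [0.0, -0.001, -0.15]
[0.62063828 0.20952123]
[0.57696172 0.29947877]
```

>>> step_arm(steps=[{"offset": [0.04, -0.18, 0], "delta_rot": [0, 0, -0.05], "gripper": 0.85}, {"offset": [0.09, -0.37, 0], "delta_rot": [0, 0, -0.1], "gripper": 0.85}, {"offset": [0.13, -0.56, 0], "delta_rot": [0, 0, -0.15], "gripper": 0.85}, {"offset": [0.17, -0.742, 0], "delta_rot": [0, 0, -0.15], "gripper": 0.85}, {"offset": [0.17, -0.742, 0.16], "delta_rot": [0, 0, -0.15], "gripper": 0.85}, {"offset": [0.17, -0.742, 0.3], "delta_rot": [0, 0, -0.15], "gripper": 0.85}, {"offset": [0.17, -0.742, 0.42], "delta_rot": [0, 0, -0.15], "gripper": 0.85}, {"offset": [0.17, -0.742, 0.48], "delta_rot": [0, 0, -0.15], "gripper": 0.85}, {"offset": [0.17, -0.742, 0.51], "delta_rot": [0, 0, -0.15], "gripper": 0.85}, {"offset": [0.17, -0.742, 0.51], "delta_rot": [0, 0, -0.15], "gripper": 0.85}])

```text
time: 24.55
tcp_pos: [0.598, 0.2546, -0.0119]
tcp_rot: [[0.899, 0.438, -0.001], [0.438, -0.899, -0.0], [-0.001, -0.0, -1.0]]
ft_force: [-0.2, 0.1, 0.7]
opening: 0.853
gripper_force: 0.0
```

```bash
python3 - <<'E'
from h import *
go([.5988,.2545,-.0178],25.9)
E
```

```text
[0.003, 0.002, 0.023] [-0.0, 0.001, 0.001]
```

>>> step_arm(steps=[{"offset": [0.003, 0.001, 0.012], "delta_rot": [0, 0, 0], "gripper": 0.85}, {"offset": [0.003, 0.001, 0.022], "delta_rot": [0, 0, 0], "gripper": 0.85}, {"offset": [0.003, 0.001, 0.022], "delta_rot": [0, 0, 0], "gripper": 0.75}, {"offset": [0.003, 0.001, 0.022], "delta_rot": [0, 0, 0], "gripper": 0.6}, {"offset": [0.003, 0.001, 0.022], "delta_rot": [0, 0, 0], "gripper": 0.55}, {"offset": [0.003, 0.001, 0.022], "delta_rot": [0, 0, 0], "gripper": 0.55}, {"offset": [0.003, 0.001, 0.022], "delta_rot": [0, 0, 0], "gripper": 0.55}], force=50)

```text
time: 25.25
tcp_pos: [0.5996, 0.2548, -0.0155]
tcp_rot: [[0.899, 0.437, 0.001], [0.437, -0.899, 0.0], [0.001, 0.0, -1.0]]
ft_force: [-3.9, -2.7, 12.6]
opening: 0.613
gripper_force: 49.8
```

>>> step_arm(steps=[{"offset": [0, 0, -0.03], "delta_rot": [0, 0, 0], "gripper": 0.55}, {"offset": [0, 0, -0.15], "delta_rot": [0, 0, 0], "gripper": 0.55}, {"offset": [0, 0, -0.3], "delta_rot": [0, 0, 0], "gripper": 0.55}, {"offset": [0, 0, -0.45], "delta_rot": [0, 0, 0], "gripper": 0.55}, {"offset": [0, 0, -0.48], "delta_rot": [0, 0, 0], "gripper": 0.55}, {"offset": [0, 0, -0.48], "delta_rot": [0, 0, 0], "gripper": 0.55}, {"offset": [0, 0, -0.48], "delta_rot": [0, 0, 0], "gripper": 0.55}])

```text
time: 25.95
tcp_pos: [0.5986, 0.2543, 0.1024]
tcp_rot: [[0.899, 0.437, -0.001], [0.437, -0.899, -0.001], [-0.001, 0.0, -1.0]]
ft_force: [0.2, -0.1, -1.9]
opening: 0.605
gripper_force: 52.5
```

```bash
python3 - <<'E'
from h import *
from bench import state
s=state();print(s["tcp_pos"].round(4))
go([.5972,.0645,s["tcp_pos"][2]],12.4)
E
```

```text
[0.5986 0.2543 0.1024]
[-0.337, 0.68, 0.0] [0.0, 0.001, 0.15]
```

The opening of 0.605 suggests the tips hold only the flange's top edge, so I'll set the plate back down and grip deeper.

>>> step_arm(steps=[{"offset": [0, 0, 0.15], "delta_rot": [0, 0, 0], "gripper": 0.55}, {"offset": [0, 0, 0.3], "delta_rot": [0, 0, 0], "gripper": 0.55}, {"offset": [0, 0, 0.39], "delta_rot": [0, 0, 0], "gripper": 0.55}, {"offset": [0, 0, 0.43], "delta_rot": [0, 0, 0], "gripper": 0.55}, {"offset": [0, 0, 0.453], "delta_rot": [0, 0, 0], "gripper": 0.55}, {"offset": [0, 0, 0.46], "delta_rot": [0, 0, 0], "gripper": 0.55}, {"offset": [0, 0, 0.46], "delta_rot": [0, 0, 0], "gripper": 0.55}])

```text
time: 26.65
tcp_pos: [0.5995, 0.255, -0.0112]
tcp_rot: [[0.899, 0.437, 0.001], [0.437, -0.899, 0.0], [0.001, -0.0, -1.0]]
ft_force: [0.3, -0.5, -1.7]
opening: 0.608
gripper_force: 52.8
```

>>> step_arm(steps=[{"offset": [0, 0, 0.004], "delta_rot": [0, 0, 0], "gripper": 0.55}, {"offset": [0, 0, 0.008], "delta_rot": [0, 0, 0], "gripper": 0.55}, {"offset": [0, 0, 0.008], "delta_rot": [0, 0, 0], "gripper": 0.55}])

```text
time: 26.95
tcp_pos: [0.5994, 0.2548, -0.0134]
tcp_rot: [[0.899, 0.437, 0.001], [0.437, -0.899, 0.0], [0.001, 0.0, -1.0]]
ft_force: [-0.6, 0.5, -2.4]
opening: 0.603
gripper_force: 52.8
```

>>> step_arm(steps=[{"offset": [0, 0, 0.004], "delta_rot": [0, 0, 0], "gripper": 0.55}, {"offset": [0, 0, 0.008], "delta_rot": [0, 0, 0], "gripper": 0.55}, {"offset": [0, 0, 0.01], "delta_rot": [0, 0, 0], "gripper": 0.55}, {"offset": [0, 0, 0.01], "delta_rot": [0, 0, 0], "gripper": 0.55}])

```text
time: 27.35
tcp_pos: [0.5994, 0.2548, -0.0154]
tcp_rot: [[0.899, 0.437, 0.001], [0.437, -0.899, -0.0], [0.001, 0.0, -1.0]]
ft_force: [-3.9, -3.3, 12.2]
opening: 0.604
gripper_force: 60.5
```

>>> step_arm(steps=[{"offset": [0, 0, -0.004], "delta_rot": [0, 0, 0], "gripper": 0.75}, {"offset": [0, 0, -0.004], "delta_rot": [0, 0, 0], "gripper": 0.8}, {"offset": [0, 0, 0.006], "delta_rot": [0, 0, 0], "gripper": 0.8}, {"offset": [0, 0, 0.014], "delta_rot": [0, 0, 0], "gripper": 0.8}, {"offset": [0, 0, 0.022], "delta_rot": [0, 0, 0], "gripper": 0.8}, {"offset": [0, 0, 0.022], "delta_rot": [0, 0, 0], "gripper": 0.8}])

```text
time: 27.95
tcp_pos: [0.5989, 0.2546, -0.0223]
tcp_rot: [[0.899, 0.438, -0.001], [0.438, -0.899, -0.0], [-0.001, -0.0, -1.0]]
ft_force: [-0.1, 0.1, -0.7]
opening: 0.797
gripper_force: 0.0
```

>>> step_arm(steps=[{"offset": [0, 0, 0], "delta_rot": [0, 0, 0], "gripper": 0.7}, {"offset": [0, 0, 0], "delta_rot": [0, 0, 0], "gripper": 0.55}, {"offset": [0, 0, 0], "delta_rot": [0, 0, 0], "gripper": 0.55}, {"offset": [0, 0, 0], "delta_rot": [0, 0, 0], "gripper": 0.55}], force=40)

```text
time: 28.35
tcp_pos: [0.5992, 0.2548, -0.0215]
tcp_rot: [[0.899, 0.438, 0.0], [0.438, -0.899, -0.0], [0.0, 0.0, -1.0]]
ft_force: [-2.8, -1.0, 6.1]
opening: 0.639
gripper_force: 42.6
```

Now a full grip at 0.639. Lifting, and over to the nest.

>>> step_arm(steps=[{"offset": [0, 0, -0.03], "delta_rot": [0, 0, 0], "gripper": 0.55}, {"offset": [0, 0, -0.15], "delta_rot": [0, 0, 0], "gripper": 0.55}, {"offset": [0, 0, -0.3], "delta_rot": [0, 0, 0], "gripper": 0.55}, {"offset": [0, 0, -0.45], "delta_rot": [0, 0, 0], "gripper": 0.55}, {"offset": [0, 0, -0.46], "delta_rot": [0, 0, 0], "gripper": 0.55}, {"offset": [-0.08, 0.17, -0.46], "delta_rot": [0, 0, 0.04], "gripper": 0.55}, {"offset": [-0.17, 0.34, -0.46], "delta_rot": [0, 0, 0.08], "gripper": 0.55}, {"offset": [-0.25, 0.51, -0.46], "delta_rot": [0, 0, 0.12], "gripper": 0.55}, {"offset": [-0.32, 0.64, -0.46], "delta_rot": [0, 0, 0.15], "gripper": 0.55}, {"offset": [-0.338, 0.682, -0.46], "delta_rot": [0, 0, 0.15], "gripper": 0.55}, {"offset": [-0.338, 0.682, -0.46], "delta_rot": [0, 0, 0.15], "gripper": 0.55}, {"offset": [-0.338, 0.682, -0.46], "delta_rot": [0, 0, 0.15], "gripper": 0.55}])

```text
time: 29.55
tcp_pos: [0.5976, 0.0654, 0.0931]
tcp_rot: [[0.976, 0.216, -0.0], [0.216, -0.976, 0.001], [0.0, -0.001, -1.0]]
ft_force: [0.0, 1.2, -2.1]
opening: 0.635
gripper_force: 43.5
```

```bash
python3 - <<'E'
from h import *
go([.5975,.0646,.048],12.4)
E
```

```text
[-0.001, 0.003, 0.18] [-0.0, -0.0, 0.001]
```

>>> step_arm(steps=[{"offset": [0, 0.003, 0.06], "delta_rot": [0, 0, 0], "gripper": 0.55}, {"offset": [0, 0.003, 0.11], "delta_rot": [0, 0, 0], "gripper": 0.55}, {"offset": [0, 0.003, 0.15], "delta_rot": [0, 0, 0], "gripper": 0.55}, {"offset": [0, 0.003, 0.18], "delta_rot": [0, 0, 0], "gripper": 0.55}, {"offset": [0, 0.003, 0.195], "delta_rot": [0, 0, 0], "gripper": 0.55}, {"offset": [0, 0.003, 0.205], "delta_rot": [0, 0, 0], "gripper": 0.55}, {"offset": [0, 0.003, 0.205], "delta_rot": [0, 0, 0], "gripper": 0.55}])

```text
time: 30.25
tcp_pos: [0.5979, 0.0638, 0.0418]
tcp_rot: [[0.977, 0.216, -0.0], [0.216, -0.977, 0.0], [-0.0, -0.0, -1.0]]
ft_force: [-0.2, -0.6, -2.2]
opening: 0.636
gripper_force: 43.5
```

>>> step_arm(steps=[{"offset": [0, 0, 0.006], "delta_rot": [0, 0, 0], "gripper": 0.55}, {"offset": [0, 0, 0.012], "delta_rot": [0, 0, 0], "gripper": 0.55}, {"offset": [0, 0, 0.016], "delta_rot": [0, 0, 0], "gripper": 0.55}, {"offset": [0, 0, 0.016], "delta_rot": [0, 0, 0], "gripper": 0.55}])

```text
time: 30.65
tcp_pos: [0.5979, 0.0637, 0.038]
tcp_rot: [[0.977, 0.215, 0.0], [0.215, -0.977, 0.0], [0.0, -0.0, -1.0]]
ft_force: [0.3, -0.1, -1.2]
opening: 0.643
gripper_force: 43.5
```

>>> step_arm(steps=[{"offset": [0, -0.003, 0.006], "delta_rot": [0, 0, 0], "gripper": 0.55}, {"offset": [0, -0.003, 0.014], "delta_rot": [0, 0, 0], "gripper": 0.55}, {"offset": [0, -0.003, 0.022], "delta_rot": [0, 0, 0], "gripper": 0.55}, {"offset": [0, -0.003, 0.028], "delta_rot": [0, 0, 0], "gripper": 0.55}, {"offset": [0, -0.003, 0.028], "delta_rot": [0, 0, 0], "gripper": 0.55}])

```text
time: 31.15
tcp_pos: [0.5981, 0.0646, 0.0309]
tcp_rot: [[0.976, 0.216, 0.001], [0.216, -0.976, 0.0], [0.001, -0.0, -1.0]]
ft_force: [3.7, 0.7, -1.4]
opening: 0.639
gripper_force: 43.6
```

>>> step_arm(steps=[{"offset": [0, 0, 0.002], "delta_rot": [0, 0, 0], "gripper": 0.55}, {"offset": [0, 0, 0.005], "delta_rot": [0, 0, 0], "gripper": 0.55}, {"offset": [0, 0, 0.005], "delta_rot": [0, 0, 0], "gripper": 0.55}])

```text
time: 31.45
tcp_pos: [0.5981, 0.0645, 0.0298]
tcp_rot: [[0.977, 0.215, 0.001], [0.215, -0.977, 0.0], [0.001, -0.0, -1.0]]
ft_force: [3.6, -0.2, -0.2]
opening: 0.636
gripper_force: 43.7
```

>>> step_arm(steps=[{"offset": [0.002, 0, 0.003], "delta_rot": [0, 0, 0], "gripper": 0.55}, {"offset": [0.002, 0, 0.005], "delta_rot": [0, 0, 0], "gripper": 0.55}, {"offset": [0.002, 0, 0.005], "delta_rot": [0, 0, 0], "gripper": 0.55}])

```text
time: 31.75
tcp_pos: [0.5981, 0.0645, 0.0285]
tcp_rot: [[0.977, 0.215, -0.0], [0.215, -0.977, -0.0], [-0.0, 0.0, -1.0]]
ft_force: [0.6, 0.3, 3.3]
opening: 0.637
gripper_force: 44.0
```

>>> step_arm(steps=[{"offset": [0, 0, 0.002], "delta_rot": [0, 0, 0], "gripper": 0.55}, {"offset": [0, 0, 0.003], "delta_rot": [0, 0, 0], "gripper": 0.55}, {"offset": [0, 0, 0.003], "delta_rot": [0, 0, 0], "gripper": 0.55}])

```text
time: 32.05
tcp_pos: [0.5981, 0.0645, 0.0284]
tcp_rot: [[0.977, 0.215, -0.0], [0.215, -0.977, -0.0], [-0.0, 0.0, -1.0]]
ft_force: [-4.1, -1.1, 15.4]
opening: 0.637
gripper_force: 45.3
```

The plate is seated at exactly the expected height (TCP 0.0285), so the stack is home. Releasing, then up and over to the lever.

>>> step_arm(steps=[{"offset": [0, 0, -0.003], "delta_rot": [0, 0, 0], "gripper": 0.7}, {"offset": [0, 0, -0.003], "delta_rot": [0, 0, 0], "gripper": 0.85}, {"offset": [0, 0, -0.003], "delta_rot": [0, 0, 0], "gripper": 0.85}, {"offset": [0, 0, -0.08], "delta_rot": [0, 0, 0], "gripper": 0.85}, {"offset": [0, 0, -0.25], "delta_rot": [0, 0, 0], "gripper": 0.85}, {"offset": [0, 0, -0.45], "delta_rot": [0, 0, 0], "gripper": 0.85}, {"offset": [0, 0, -0.65], "delta_rot": [0, 0, 0], "gripper": 0.85}, {"offset": [0, 0, -0.85], "delta_rot": [0, 0, 0], "gripper": 0.85}, {"offset": [0, 0, -1], "delta_rot": [0, 0, 0], "gripper": 0.85}, {"offset": [0, 0, -1], "delta_rot": [0, 0, 0], "gripper": 0.85}, {"offset": [0, 0, -1], "delta_rot": [0, 0, 0], "gripper": 0.85}])

```text
time: 33.15
tcp_pos: [0.5983, 0.0645, 0.2783]
tcp_rot: [[0.977, 0.215, 0.001], [0.215, -0.977, -0.0], [0.001, 0.0, -1.0]]
ft_force: [-0.6, -0.5, -1.6]
opening: 0.853
gripper_force: 0.0
```

```bash
python3 - <<'E'
from h import *
from bench import state,imaging
s=state();print(s["tcp_pos"].round(4))
go([.7008,.0880,.29],12.4);go([.7008,.0880,.192],12.4)
# lever tip from side view (dark grip against grey wall): rows
for n in("side",):
    im=imaging.camera(n)["img"];g=cv2.cvtColor(im,cv2.COLOR_BGR2GRAY)
    d0=cv2.cvtColor(np.load("side2.npy",allow_pickle=True).item()["img"],cv2.COLOR_BGR2GRAY)
    for nm,G in(("then",d0),("now",g)):
        for r in range(126,160,6):
            c=np.where(G[r,380:430]<45)[0]+380;print(nm,r,(c.min(),c.max()) if len(c) else None,end="; ")
        print()
P=np.array([.5974,.0654]);e=np.array([np.cos(.2173),np.sin(.2173)])
for th in(1.65,1.7,1.75,1.8,1.85):
    q=[[*(P+e*(.082-L*np.cos(th))),.098+L*np.sin(th)] for L in(.15,.125,.1)]
    print(th,proj(C["side"],q).round(1).tolist())
E
```

```text
[0.5983 0.0645 0.2783]
[0.421, -0.003, -0.046] [0.0, -0.001, 0.0]
[0.42, -0.004, 0.346] [0.0, -0.001, 0.0]
then 126 None; then 132 (np.int64(402), np.int64(412)); then 138 (np.int64(402), np.int64(411)); then 144 (np.int64(401), np.int64(410)); then 150 (np.int64(400), np.int64(410)); then 156 (np.int64(399), np.int64(409)); 
now 126 None; now 132 (np.int64(402), np.int64(412)); now 138 (np.int64(402), np.int64(412)); now 144 (np.int64(401), np.int64(411)); now 150 (np.int64(400), np.int64(410)); now 156 (np.int64(399), np.int64(409)); 
1.65 [[403.3, 129.8], [401.8, 144.2], [400.4, 158.4]]
1.7 [[405.6, 129.5], [403.8, 143.9], [402.0, 158.1]]
1.75 [[407.9, 129.4], [405.7, 143.8], [403.5, 157.9]]
1.8 [[410.2, 129.5], [407.6, 143.8], [405.0, 157.9]]
1.85 [[412.3, 129.9], [409.4, 144.0], [406.4, 158.0]]
```

Lever angle is confirmed at ~1.75 rad. Approaching the grip from above.

>>> step_arm(steps=[{"offset": [0.15, 0, 0], "delta_rot": [0, 0, 0], "gripper": 0.85}, {"offset": [0.3, -0.003, 0], "delta_rot": [0, 0, 0], "gripper": 0.8}, {"offset": [0.42, -0.003, 0], "delta_rot": [0, 0, 0], "gripper": 0.8}, {"offset": [0.42, -0.003, 0.04], "delta_rot": [0, 0, 0], "gripper": 0.8}, {"offset": [0.42, -0.003, 0.12], "delta_rot": [0, 0, 0], "gripper": 0.8}, {"offset": [0.42, -0.003, 0.2], "delta_rot": [0, 0, 0], "gripper": 0.8}, {"offset": [0.42, -0.003, 0.28], "delta_rot": [0, 0, 0], "gripper": 0.8}, {"offset": [0.42, -0.003, 0.33], "delta_rot": [0, 0, 0], "gripper": 0.8}, {"offset": [0.42, -0.003, 0.346], "delta_rot": [0, 0, 0], "gripper": 0.8}, {"offset": [0.42, -0.003, 0.346], "delta_rot": [0, 0, 0], "gripper": 0.8}])

```text
time: 34.2
tcp_pos: [0.7002, 0.0878, 0.1906]
tcp_rot: [[0.976, 0.216, -0.001], [0.216, -0.976, -0.0], [-0.001, -0.0, -1.0]]
ft_force: [-0.5, 0.3, 0.4]
opening: 0.804
gripper_force: 0.0
```

>>> step_arm(steps=[{"offset": [0, 0, 0], "delta_rot": [0, 0, 0], "gripper": 0.5}, {"offset": [0, 0, 0], "delta_rot": [0, 0, 0], "gripper": 0.3}, {"offset": [0, 0, 0], "delta_rot": [0, 0, 0], "gripper": 0.15}, {"offset": [0, 0, 0], "delta_rot": [0, 0, 0], "gripper": 0.15}, {"offset": [0, 0, 0], "delta_rot": [0, 0, 0], "gripper": 0.15}, {"offset": [0, 0, 0], "delta_rot": [0, 0, 0], "gripper": 0.15}], force=20)

```text
time: 34.8
tcp_pos: [0.7013, 0.0866, 0.1921]
tcp_rot: [[0.977, 0.214, 0.002], [0.214, -0.977, -0.001], [0.001, 0.002, -1.0]]
ft_force: [1.1, -5.9, 4.8]
opening: 0.247
gripper_force: 23.2
```

```bash
python3 - <<'E'
from h import *
from bench import state
s=state();p=s["tcp_pos"];print(p.round(4),s["opening"],s["ft_force"])
th0=1.75;R=134.
for th in list(np.arange(1.7,.05,-.1))+[.05,.0]:
    print(round(th,2),round((np.cos(th0)-np.cos(th))*R/250,3),round((np.sin(th0)-np.sin(th))*R/250,3))
E
```

```text
[0.7013 0.0866 0.1921] 0.2471988254993972 [ 1.11159812 -5.88677262  4.79649437]
1.7 -0.026 -0.004
1.6 -0.08 -0.008
1.5 -0.133 -0.007
1.4 -0.187 -0.001
1.3 -0.239 0.011
1.2 -0.29 0.028
1.1 -0.339 0.05
1.0 -0.385 0.076
0.9 -0.429 0.108
0.8 -0.469 0.143
0.7 -0.505 0.182
0.6 -0.538 0.225
0.5 -0.566 0.27
0.4 -0.589 0.319
0.3 -0.608 0.369
0.2 -0.621 0.421
0.1 -0.629 0.474
0.05 -0.631 0.501
0.0 -0.632 0.527
```

Gripped at 0.247. Following the arc down, with a ~1 mm lateral relief.

>>> step_arm(steps=[{"offset": [-0.026, 0.004, -0.004], "delta_rot": [0, 0, 0], "gripper": 0.15}, {"offset": [-0.08, 0.005, -0.008], "delta_rot": [0, 0, 0], "gripper": 0.15}, {"offset": [-0.133, 0.005, -0.007], "delta_rot": [0, 0, 0], "gripper": 0.15}, {"offset": [-0.187, 0.005, -0.001], "delta_rot": [0, 0, 0], "gripper": 0.15}, {"offset": [-0.239, 0.005, 0.011], "delta_rot": [0, 0, 0], "gripper": 0.15}, {"offset": [-0.239, 0.005, 0.011], "delta_rot": [0, 0, 0], "gripper": 0.15}])

```text
time: 35.4
tcp_pos: [0.6414, 0.0734, 0.1888]
tcp_rot: [[0.977, 0.215, -0.0], [0.215, -0.977, -0.0], [-0.0, 0.0, -1.0]]
ft_force: [-1.8, -1.2, 2.6]
opening: 0.252
gripper_force: 23.3
```

>>> step_arm(steps=[{"offset": [-0.051, 0, 0.017], "delta_rot": [0, 0, 0], "gripper": 0.15}, {"offset": [-0.1, 0, 0.039], "delta_rot": [0, 0, 0], "gripper": 0.15}, {"offset": [-0.146, 0, 0.065], "delta_rot": [0, 0, 0], "gripper": 0.15}, {"offset": [-0.19, 0, 0.097], "delta_rot": [0, 0, 0], "gripper": 0.15}, {"offset": [-0.23, 0, 0.132], "delta_rot": [0, 0, 0], "gripper": 0.15}, {"offset": [-0.266, 0, 0.171], "delta_rot": [0, 0, 0], "gripper": 0.15}, {"offset": [-0.266, 0, 0.171], "delta_rot": [0, 0, 0], "gripper": 0.15}])

```text
time: 36.1
tcp_pos: [0.5765, 0.0592, 0.1448]
tcp_rot: [[0.977, 0.215, -0.002], [0.215, -0.977, -0.0], [-0.002, -0.0, -1.0]]
ft_force: [-4.7, -1.8, 1.5]
opening: 0.248
gripper_force: 22.8
```

>>> step_arm(steps=[{"offset": [-0.033, 0, 0.043], "delta_rot": [0, 0, 0], "gripper": 0.15}, {"offset": [-0.061, 0, 0.088], "delta_rot": [0, 0, 0], "gripper": 0.15}, {"offset": [-0.084, 0, 0.137], "delta_rot": [0, 0, 0], "gripper": 0.15}, {"offset": [-0.103, 0, 0.187], "delta_rot": [0, 0, 0], "gripper": 0.15}, {"offset": [-0.11, 0, 0.213], "delta_rot": [0, 0, 0], "gripper": 0.15}, {"offset": [-0.116, 0, 0.239], "delta_rot": [0, 0, 0], "gripper": 0.15}, {"offset": [-0.116, 0, 0.239], "delta_rot": [0, 0, 0], "gripper": 0.15}])

```text
time: 36.8
tcp_pos: [0.5488, 0.0532, 0.085]
tcp_rot: [[0.977, 0.216, -0.001], [0.216, -0.977, 0.0], [-0.001, -0.0, -1.0]]
ft_force: [-4.0, -2.6, -1.2]
opening: 0.246
gripper_force: 22.3
```

>>> step_arm(steps=[{"offset": [-0.003, 0, 0.015], "delta_rot": [0, 0, 0], "gripper": 0.15}, {"offset": [-0.005, 0, 0.028], "delta_rot": [0, 0, 0], "gripper": 0.15}, {"offset": [-0.007, 0, 0.042], "delta_rot": [0, 0, 0], "gripper": 0.15}, {"offset": [-0.008, 0, 0.055], "delta_rot": [0, 0, 0], "gripper": 0.15}, {"offset": [-0.009, 0, 0.068], "delta_rot": [0, 0, 0], "gripper": 0.15}, {"offset": [-0.01, 0, 0.08], "delta_rot": [0, 0, 0], "gripper": 0.15}, {"offset": [-0.01, 0, 0.088], "delta_rot": [0, 0, 0], "gripper": 0.15}, {"offset": [-0.01, 0, 0.088], "delta_rot": [0, 0, 0], "gripper": 0.15}])

```text
time: 37.6
tcp_pos: [0.5468, 0.0527, 0.0638]
tcp_rot: [[0.977, 0.215, -0.0], [0.215, -0.977, 0.0], [-0.0, -0.0, -1.0]]
ft_force: [-3.7, -2.4, -1.3]
opening: 0.248
gripper_force: 21.9
```

>>> step_arm(steps=[{"offset": [0, 0, 0.005], "delta_rot": [0, 0, 0], "gripper": 0.15}, {"offset": [0, 0, 0.01], "delta_rot": [0, 0, 0], "gripper": 0.15}, {"offset": [0, 0, 0.01], "delta_rot": [0, 0, 0], "gripper": 0.15}])

```text
time: 37.9
tcp_pos: [0.5467, 0.0527, 0.0614]
tcp_rot: [[0.976, 0.216, -0.0], [0.216, -0.976, -0.0], [-0.0, -0.0, -1.0]]
ft_force: [-3.2, -2.6, -1.7]
opening: 0.248
gripper_force: 21.9
```

>>> step_arm(steps=[{"offset": [0, 0, 0.004], "delta_rot": [0, 0, 0], "gripper": 0.15}, {"offset": [0, 0, 0.008], "delta_rot": [0, 0, 0], "gripper": 0.15}, {"offset": [0, 0, 0.008], "delta_rot": [0, 0, 0], "gripper": 0.15}])

```text
time: 38.2
tcp_pos: [0.5467, 0.0527, 0.0594]
tcp_rot: [[0.977, 0.216, -0.0], [0.216, -0.977, -0.0], [-0.0, -0.0, -1.0]]
ft_force: [-4.2, -2.5, -2.1]
opening: 0.251
gripper_force: 21.9
```

>>> step_arm(steps=[{"offset": [0, 0, 0.003], "delta_rot": [0, 0, 0], "gripper": 0.15}, {"offset": [0, 0, 0.005], "delta_rot": [0, 0, 0], "gripper": 0.15}, {"offset": [0, 0, 0.005], "delta_rot": [0, 0, 0], "gripper": 0.15}])

```text
time: 38.5
tcp_pos: [0.5467, 0.0527, 0.0582]
tcp_rot: [[0.977, 0.215, -0.0], [0.215, -0.977, -0.0], [-0.0, -0.0, -1.0]]
ft_force: [-4.1, -2.1, -0.8]
opening: 0.255
gripper_force: 21.9
```

>>> step_arm(steps=[{"offset": [0, 0, 0.002], "delta_rot": [0, 0, 0], "gripper": 0.15}, {"offset": [0, 0, 0.004], "delta_rot": [0, 0, 0], "gripper": 0.15}, {"offset": [0, 0, 0.004], "delta_rot": [0, 0, 0], "gripper": 0.15}])

```text
time: 38.8
tcp_pos: [0.5468, 0.0527, 0.0572]
tcp_rot: [[0.977, 0.215, -0.0], [0.215, -0.977, -0.0], [-0.0, -0.0, -1.0]]
ft_force: [-3.1, -2.1, -0.7]
opening: 0.249
gripper_force: 21.9
```

>>> step_arm(steps=[{"offset": [0, 0, 0.002], "delta_rot": [0, 0, 0], "gripper": 0.15}, {"offset": [0, 0, 0.004], "delta_rot": [0, 0, 0], "gripper": 0.15}, {"offset": [0, 0, 0.004], "delta_rot": [0, 0, 0], "gripper": 0.15}])

```text
time: 39.1
tcp_pos: [0.5468, 0.0527, 0.0563]
tcp_rot: [[0.977, 0.215, -0.0], [0.215, -0.977, -0.0], [-0.0, 0.0, -1.0]]
ft_force: [-3.1, -2.7, -0.9]
opening: 0.246
gripper_force: 21.9
```

>>> step_arm(steps=[{"offset": [0, 0, 0.004], "delta_rot": [0, 0, 0], "gripper": 0.15}, {"offset": [0, 0, 0.008], "delta_rot": [0, 0, 0], "gripper": 0.15}, {"offset": [0, 0, 0.008], "delta_rot": [0, 0, 0], "gripper": 0.15}])

```text
time: 39.4
tcp_pos: [0.5469, 0.0527, 0.0542]
tcp_rot: [[0.977, 0.216, 0.0], [0.216, -0.977, 0.0], [0.0, -0.0, -1.0]]
ft_force: [-2.8, -3.2, -1.7]
opening: 0.247
gripper_force: 21.8
```

```bash
python3 - <<'E'
from h import *
from bench import state,imaging
s=state();print(s["tcp_pos"].round(4),s["ft_force"].round(1))
x0,y0,w,h=290,150,130,130
ims=[]
P=np.array([.5974,.0654]);e=np.array([np.cos(.2173),np.sin(.2173)])
for n,(x0,y0) in dict(top=(290,140),side=(310,170)).items():
    c=imaging.camera(n);m=cv2.resize(c["img"][y0:y0+h,x0:x0+w],None,fx=3,fy=3,interpolation=cv2.INTER_CUBIC)
    for th,col in((0,(0,0,255)),(.1,(0,255,0))):
        q=[[*(P+e*(.082-L*np.cos(th))),.098+L*np.sin(th)] for L in(.15,.0)]
        u=((proj(C[n],q)-[x0,y0]+.5)*3).astype(int);cv2.line(m,tuple(map(int,u[0])),tuple(map(int,u[1])),col,1)
    ims.append(m)
cv2.imwrite("pics/end.png",np.hstack(ims))
E
```

```text
[0.5469 0.0527 0.0542] [-2.8 -3.2 -1.7]
```

>>> step_arm(steps=[{"offset": [0, 0, 0.004], "delta_rot": [0, 0, 0], "gripper": 0.15}, {"offset": [0, 0, 0.008], "delta_rot": [0, 0, 0], "gripper": 0.15}, {"offset": [0, 0, 0.008], "delta_rot": [0, 0, 0], "gripper": 0.15}])

```text
time: 39.8
tcp_pos: [0.547, 0.0527, 0.0521]
tcp_rot: [[0.976, 0.216, 0.0], [0.216, -0.976, 0.0], [0.0, -0.0, -1.0]]
ft_force: [-1.9, -3.9, -2.0]
opening: 0.247
gripper_force: 21.8
```

>>> step_arm(steps=[{"offset": [0, 0, 0.004], "delta_rot": [0, 0, 0], "gripper": 0.15}, {"offset": [0, 0, 0.006], "delta_rot": [0, 0, 0], "gripper": 0.15}, {"offset": [0, 0, 0.006], "delta_rot": [0, 0, 0], "gripper": 0.15}])

```text
time: 40.1
tcp_pos: [0.5471, 0.0528, 0.0511]
tcp_rot: [[0.977, 0.215, 0.001], [0.215, -0.977, -0.0], [0.001, 0.0, -1.0]]
ft_force: [-5.0, -3.3, 7.5]
opening: 0.249
gripper_force: 22.5
```

The pad is on the disc: fz rose at TCP z = 0.051. Relieve slightly, open, and rise straight up.

>>> step_arm(steps=[{"offset": [0, 0, -0.003], "delta_rot": [0, 0, 0], "gripper": 0.25}, {"offset": [0, 0, -0.003], "delta_rot": [0, 0, 0], "gripper": 0.4}, {"offset": [0, 0, -0.003], "delta_rot": [0, 0, 0], "gripper": 0.6}, {"offset": [0, 0, -0.003], "delta_rot": [0, 0, 0], "gripper": 0.6}, {"offset": [0, 0, -0.06], "delta_rot": [0, 0, 0], "gripper": 0.6}, {"offset": [0, 0, -0.2], "delta_rot": [0, 0, 0], "gripper": 0.6}, {"offset": [0, 0, -0.4], "delta_rot": [0, 0, 0], "gripper": 0.6}, {"offset": [0, 0, -0.6], "delta_rot": [0, 0, 0], "gripper": 0.6}, {"offset": [-0.2, 0, -0.7], "delta_rot": [0, 0, 0], "gripper": 0.6}, {"offset": [-0.4, 0, -0.7], "delta_rot": [0, 0, 0], "gripper": 0.6}, {"offset": [-0.4, 0, -0.7], "delta_rot": [0, 0, 0], "gripper": 0.6}, {"offset": [-0.4, 0, -0.7], "delta_rot": [0, 0, 0], "gripper": 0.6}])

```text
time: 41.3
tcp_pos: [0.4486, 0.0308, 0.2272]
tcp_rot: [[0.977, 0.215, 0.002], [0.215, -0.977, -0.001], [0.002, 0.002, -1.0]]
ft_force: [-0.0, -0.1, 0.2]
opening: 0.6
gripper_force: 0.0
```

```bash
python3 - <<'E'
from h import *
from bench import state,imaging
s=state();print(s["tcp_pos"].round(4),s["ft_force"].round(1))
w=h=130
ims=[]
P=np.array([.5974,.0654]);e=np.array([np.cos(.2173),np.sin(.2173)])
for n,(x0,y0) in dict(top=(290,140),side=(310,170)).items():
    c=imaging.camera(n);m=cv2.resize(c["img"][y0:y0+h,x0:x0+w],None,fx=3,fy=3,interpolation=cv2.INTER_CUBIC)
    for th,col in((0,(0,0,255)),(.1,(0,255,0))):
        q=[[*(P+e*(.082-L*np.cos(th))),.098+L*np.sin(th)] for L in(.17,.15)]
        u=((proj(C[n],q)-[x0,y0]+.5)*3).astype(int);cv2.line(m,tuple(map(int,u[0])),tuple(map(int,u[1])),col,1)
    ims.append(m)
cv2.imwrite("pics/end2.png",np.hstack(ims))
E
```

```text
[0.4486 0.0308 0.2272] [-0.  -0.1  0.2]
```

View pics/end2.png

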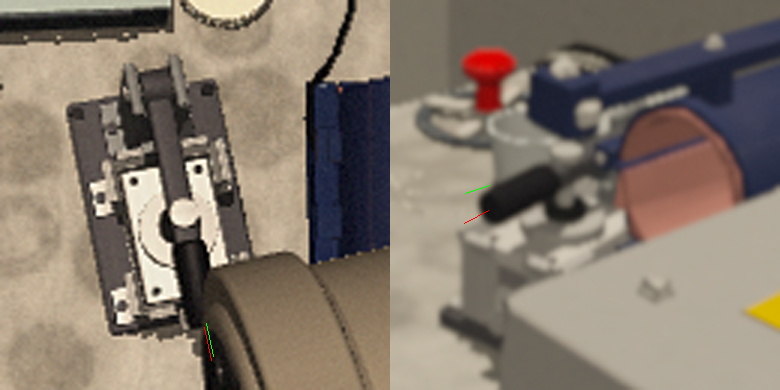

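The view shows the lever's grip end at crop (487,208), on the level line. The plate sits square in the pocket with the pad on the disc at (185,213), and the gripper is clear. Handing in.

```bash
python3 -c "
from bench import order
print(order.job_done())"
```

```text
the job is handed in; nothing more can be done
None
```

I loaded the block, frame and disc plate into the nest in that order, lowered the lever so its pad rests on the disc, let go, and handed the job in at about 41 s. One risk: while probing for the true fingertip height early on, the fingertips pressed on the block with about 52 N, which fails only if the 40 N limit covers the fingertips.

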